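Reload the bag clipper

TASK

Load the strip of aluminium clips into the bag clipper: gently push its end back against the spring follower, feeling for the follower's stop without forcing it, until the strip drops flat into the channel behind the brass gate, and let go. Then swing the keeper rail down over it, let go of it, and press its red pad gently with closed fingertips until the catch clicks; leave the things around where they are.

Things in the scene. Friction and masses are not known exactly. Their poses are not given: they have to be found in the camera images.
- clipper: bench bag clipper, a grey cast fixture fixed to the worktop, 246 mm long, 66 mm wide. Origin on the worktop under the channel; x runs along the channel from the brass gate (-x end) to the black spring follower (+x end), z up
- channel_mid (a point): point on the steel magazine's channel floor, on its centre line, 40 mm above the worktop at clipper x = 0; axes as the clipper's, fixed to the clipper and NOT to the magazine. The magazine (channel, gate, follower) is clamped on the bed by a brass side thumbscrew at a setting c of -12 to +12 mm along x that is not measured and must be felt
- gate_mid (a point): middle of the gate's top edge as it would be at setting c = 0: a brass stop across the channel, 6 mm high above the floor, its face towards the follower at clipper x = c - 48 mm. Channel 25 mm wide inside; walls from x = c - 40 to c + 64 mm, their flared tops (35 mm over all) end 53 mm above the worktop
- follower_mid (a point): middle of the follower's face as it would be at rest at c = 0: a black spring block 21 mm wide, 24 mm high above the floor, face at clipper x = c + 36 mm. Pushed to +x it yields 16 mm to a hard stop (3 N rising to 7 N); the 96 mm strip clears the gate once it has yielded 12 mm
- nose: head of the clipper at its -x end, same frame. Between gate and catch it is 41 mm high, lower than the gate's top; the rail's spring catch stands at x = -93 to -104 mm, up to 83 mm above the worktop, the head's front cheek beyond it 60 mm
- rail (a joint): angle (rad) of the keeper rail, a steel bar 18 mm wide with a red pad at its free end: 0 = closed over the channel and caught; it grows as the rail swings up, to about 1.7 (upright, a little past) at the start. The stiff hinge lets it stay where it is left. The catch is met at about 0.07 and takes roughly 10 N on the pad to pass
- rail_hinge (a point): hinge axis of the rail (along the clipper's y), at clipper x = +92 mm, 74 mm above the worktop
- rail_pad (a point): middle of the upper face of the rail's red pad (36 mm long, 18 mm wide, 7 mm thick), 164 mm from the hinge axis; its x axis points along the rail towards the hinge, its z axis out of that face (up when the rail is closed)
- strip_center (a point): centre (13 mm up) of the strip of clips, a bar of 24 aluminium U clips: 96 mm long (x), 22 mm wide (y), 26 mm high (z), about 90 g, crowns up on the worktop. Either end may go first. Grip it across its width near the middle, by its upper 12 mm only, so that the fingers stay above the channel's flared walls
- strip: the same strip, origin at the centre of its underside
- glass_edge (a point): half-way up the near right edge of the tall upright glass screen (550 mm high, 8 mm thick), which runs from here along +y; do not hit it with the arm
- case_corner (a point): top of the near right corner of the acrylic display case (132 mm high), which reaches from here 172 mm along +x and 220 mm along +y; keep clear of it
- tape_roll: roll of brown bag tape, 76 mm across, 18 mm high; leave alone
- order_pad: order pad, 130 x 85 x 16 mm; leave alone
- ramekin: white ramekin, 82 mm across, 48 mm high; leave alone

How it is judged:
By the outcome, as a careful person would: the job done as asked, in the order asked, and still so for the second after the job is handed in, with the robot touching nothing.
It also fails if it takes over 66 s, if anything falls off the work surface, if the arm or the gripper's body presses on something with over 40 N, if the wrist force passes 120 N, or if a joint passes its speed limit or range.

ROBOT

A 6-joint arm with a two-finger parallel gripper is mounted at the origin on a cart in front of the work surface, level with it; the furniture and walls round the work are solid. World frame = base frame: x ahead of the robot, y to its left, z up, the work surface at z = 0. Lengths are in m, angles in rad, forces in N, time in s.
With the tool pointing down it reaches from about 0.3 to 0.875 m from the base axis. Payload 6.4 kg.
Tool frame: the origin (TCP) lies midway between the tips of the shut fingers; the grasp point (between the pads) lies 19 mm behind it; z points along the fingers, y is the direction in which the jaws open and shut (so a half turn about z gives the same grasp; the last joint's range is limited). The gripper opens to 85 mm and grips with 20 to 120 N. Pads are 22 mm wide; open, the fingers measure 114 mm over their backs; the gripper's body (76 mm by 85 mm) begins 54 mm behind the grasp point. The pads swing forward as they close: fully open they stand 13 mm farther back than shut.
Start: joints at [1.035, 0.181, 1.607, -0, 1.354, -0.206], TCP at [0.186, 0.544, 0.231] pointing down, gripper open.
Joint ranges: [-2.99, 2.99], [-0.89, 2.07], [0.3, 2.58], [-1.14, 4.28], [0, 2.63], [-3.12, 3.12]. Speed limits (rad/s): [2.57, 2.57, 3.01, 3.14, 3.14, 3.14].

INTERFACE

Orientations are given as a unit quaternion [w, x, y, z].
In Python, from bench import get_obs, camera, hand_in gives the robot as it stands.
- The arm moves only by the tool drive_tool, never from a script. Its argument "deltas" is a list of rows, each a list of 2 entries, a list of its own where there are three numbers: the shift along the world's x, y, z in m, then the turn about the world's z in rad. A call has 1 to 10 rows; each row shifts and turns the pose as measured when the row begins; what a row does not reach is not made up. A row lasts 1/10 s, in which the tool goes at most 50 mm and 8.59 degrees, less where a joint would pass 70% of its speed; a pose out of reach is approached as far as the arm can. A call is refused whole if a number of a shift passes 0.05 or a number of a turn 0.15, either way. A call with a gripper value outside its range is refused whole. "gripper" is the opening, from 0 (shut) to 1 (fully open), set as the call begins (left out, the last holds). The fingers move at their own pace and stop on an object; the grip force is fixed at half the most. Time passes only in rows, so rows that do not move let the fingers close. It gives the time, the measured TCP pose, the force and the opening at its end, in the units of the state.
- get_obs(): the state, without advancing time (a new reading comes with each control period).
- camera(name): name is "side" or "top"; returns a dict with "frame" (400x640x3 uint8, red, green, blue), "fx", "fy", "cx", "cy" (pixels), "eye" and "attitude" of the camera in the world. Camera axes: x right, y down, z forward; pixel columns grow to the right and rows downward; lengths in m; the calibration is good to about 2 mm. A picture is of the moment at which its call begins. There is no depth.
- hand_in(): hands the job in, once; it reports no verdict.
The state is a dict: "time_s": time; "q": joint angles; "dq": joint speeds; "joint_efforts": joint torques, N m; "eef_pos": TCP position; "eef_rot": TCP orientation; "wrist_force": force on the tool from outside, world axes, zero at the start; "torque": the same for the moment, N m; "opening": opening from 0.0 (shut) to 1.0 (fully open).
Only numpy, scipy, OpenCV 4.12 (cv2) and the standard library are available. Lean on these libraries where they do the work, as an engineer would, in place of code of your own. Each camera call takes 0.05 s, during which the arm holds its last target.

## Working session

There is one attempt and no reset: what is moved stays moved. The work goes in short steps, Python scripts to look and compute and a tool call to move; the robot and the scene stay as the last step left them, time stands still between calls to the robot, and variables do not carry over. Pictures are saved under pics/ and viewed, and the job is handed in when it is done.

Besides the shell and the picture viewer there is one more tool, called after ">>>" as name(argument=value, ...), one argument or row to a line, values as JSON. drive_tool: Moves the arm, as the interface text tells. Its arguments: {"type":"object","properties":{"deltas":{"type":"array","items":{"type":"array"}},"gripper":{"type":"number"}},"required":["deltas"]}

```bash
ls; mkdir -p pics; cat > look.py <<'E'
import sys,cv2,json,pickle
from bench import get_obs,camera
def snap(name,fn):
    c=camera(name); pickle.dump(c,open(f'pics/{fn}.pkl','wb'))
    cv2.imwrite(f'pics/{fn}.png',c['frame'][:,:,::-1]); return c
E
python3 - <<'E'
from look import *
for n in ('side','top'):
    c=snap(n,n+'0'); print(n,{k:v for k,v in c.items() if k!='frame'})
o=get_obs(); print(o)
E
```

```text
pics
side {'fx': 377.18786758902803, 'fy': 377.18786758902803, 'cx': 316.6190448469761, 'cy': 204.3708014029124, 'eye': array([ 0.23726222, -1.01118099,  0.64906935]), 'attitude': array([-0.55130431,  0.81843418, -0.14077741,  0.0800673 ])}
top {'fx': 446.96021455498993, 'fy': 446.96021455498993, 'cx': 306.91370682004424, 'cy': 201.43025641537122, 'eye': array([ 0.32119117, -0.01660147,  1.42827604]), 'attitude': array([-0.07013109,  0.70902058, -0.69953776,  0.05493966])}
{'time_s': 0.1, 'q': array([ 1.03471906e+00,  1.81469143e-01,  1.60788877e+00,  1.17218213e-05,
        1.35382061e+00, -2.06265470e-01]), 'dq': array([-0.00176588, -0.000797  , -0.0003353 ,  0.00239235,  0.00191605,
       -0.00050435]), 'joint_efforts': array([ 9.11198767e-04, -4.45878911e+01, -3.52235341e+01, -1.60510758e-04,
        4.22164856e-03,  1.02307624e-05]), 'eef_pos': array([0.1859265 , 0.54359016, 0.2304822 ]), 'eef_rot': array([-2.92936693e-04,  1.64160706e-01,  9.86433289e-01, -7.36864528e-04]), 'wrist_force': array([ 0.67467093,  0.85878362, -0.5397408 ]), 'torque': array([0.01790436, 0.00081171, 0.01316378]), 'opening': 1.002975328919743}
```

View pics/side0.png

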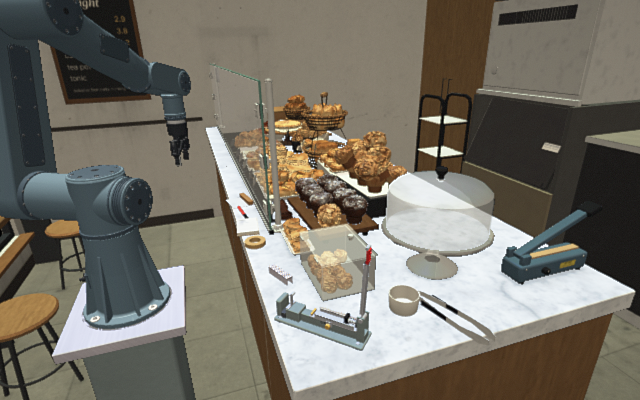

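View pics/top0.png

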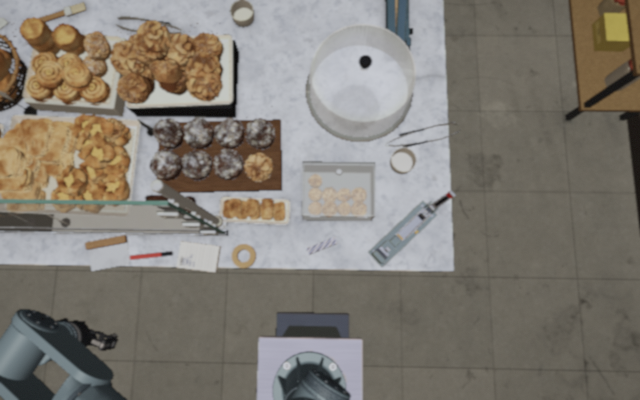

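```bash
cat >> look.py <<'E'
import numpy as np
from scipy.spatial.transform import Rotation as R
def load(fn): return pickle.load(open(f'pics/{fn}.pkl','rb'))
def rot(c): a=c['attitude']; return R.from_quat([a[1],a[2],a[3],a[0]]).as_matrix()
def ray(c,u,v):
    d=rot(c)@np.array([(u-c['cx'])/c['fx'],(v-c['cy'])/c['fy'],1]); return c['eye'],d
def onz(c,u,v,z):
    e,d=ray(c,u,v); return e+d*(z-e[2])/d[2]
def proj(c,p):
    q=rot(c).T@(np.asarray(p)-c['eye']); return np.array([c['fx']*q[0]/q[2]+c['cx'],c['fy']*q[1]/q[2]+c['cy']])
def tri(c1,p1,c2,p2):
    e1,d1=ray(c1,*p1);e2,d2=ray(c2,*p2)
    A=np.stack([d1,-d2],1); s=np.linalg.lstsq(A,e2-e1,rcond=None)[0]
    a,b=e1+d1*s[0],e2+d2*s[1]; return (a+b)/2,np.linalg.norm(a-b)
def crop(c,x0,y0,x1,y1,k,fn):
    im=c['frame'][y0:y1,x0:x1,::-1]; cv2.imwrite(f'pics/{fn}.png',cv2.resize(im,None,fx=k,fy=k,interpolation=cv2.INTER_CUBIC))
E
python3 - <<'E'
from look import *
t=load('top0'); s=load('side0')
crop(t,290,180,470,280,4.4,'t_crop'); crop(s,230,200,390,355,3.8,'s_crop')
for uv in [(310,380),(453,268),(322,246),(228,232)]: print(uv,onz(t,*uv,0))
E
```

```text
(310, 380) [ 0.02719032 -0.00156475  0.        ]
(453, 268) [ 0.36952598 -0.44615701  0.        ]
(322, 246) [ 0.43288917 -0.03412839  0.        ]
(228, 232) [0.47373308 0.26873269 0.        ]
```

View pics/t_crop.png

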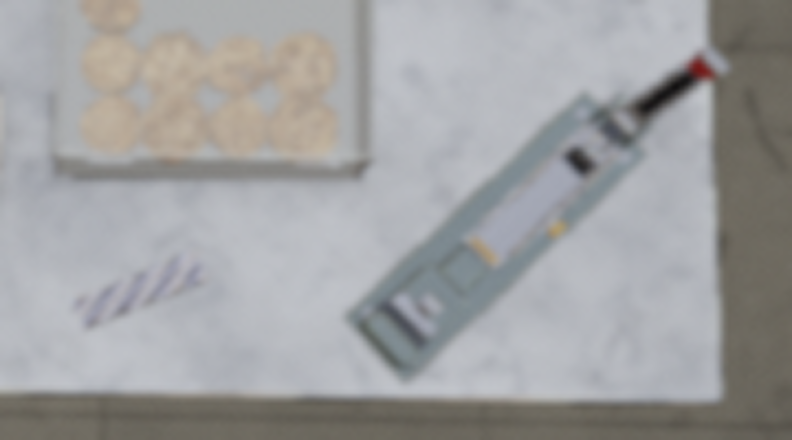

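View pics/s_crop.png

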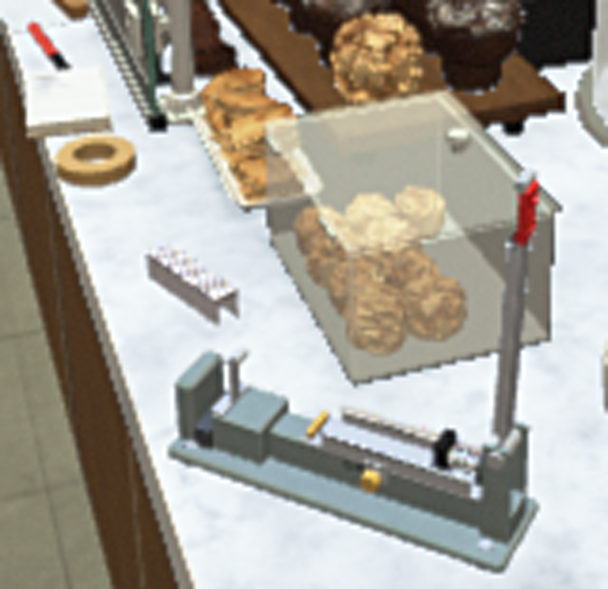

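```bash
python3 - <<'E'
from look import *
t=load('top0'); s=load('side0')
T=lambda u,v:(290+u/4.4,180+v/4.4); S=lambda u,v:(230+u/3.8,200+v/3.8)
for n,p in dict(NL=(348,318),NR=(407,380),FL=(585,95),FR=(645,152),gL=(474,242),gR=(490,262)).items():
    print(n,onz(t,*T(*p),0.008 if n[0]!='g' else .046).round(4))
for n,p in dict(NL=(172,450),FR=(497,568),FL=(537,508)).items(): print('s',n,onz(s,*S(*p),0.008).round(4))
print('gate',tri(t,T(482,251),s,S(318,424)))
print('pad top',tri(t,T(705,65),s,S(528,185)))
print('follower top',tri(t,T(582,160),s,S(446,434)))
print('case',[onz(t,*T(*p),.132).round(4) for p in ((55,165),(368,165))],[onz(s,*S(*p),.132).round(4) for p in((268,208),(352,275),(560,208))])
# strip
print('strip top view',[onz(t,*T(*p),.026).round(4) for p in((75,300),(182,250),(205,283),(90,328))])
print('strip side',[onz(s,*S(*p),.026).round(4) for p in((148,250),(175,246),(218,305),(240,292))])
f=t['frame'][180:280,290:360]; 
crop(t,300,230,350,262,15,'t_strip'); crop(s,262,258,300,290,18,'s_strip')
E
```

```text
NL [ 0.4145 -0.1827  0.008 ]
NR [ 0.3711 -0.2243  0.008 ]
FL [ 0.579  -0.3567  0.008 ]
FR [ 0.5375 -0.3988  0.008 ]
gL [ 0.4664 -0.267   0.046 ]
gR [ 0.4525 -0.2778  0.046 ]
s NL [ 0.3734 -0.2217  0.008 ]
s FR [ 0.5348 -0.3971  0.008 ]
s FL [ 0.5807 -0.3583  0.008 ]
gate (array([ 0.46134396, -0.27312836,  0.04327698]), np.float64(0.0018903719197473387))
pad top (array([ 0.55677049, -0.37189815,  0.25333252]), np.float64(0.006167003306243677))
follower top (array([ 0.52374791, -0.33948034,  0.0673393 ]), np.float64(0.002926584421405264))
case [array([0.5051, 0.0253, 0.132 ]), array([ 0.5077, -0.1824,  0.132 ])] [array([ 0.471, -0.139,  0.132]), array([ 0.4982, -0.2435,  0.132 ]), array([ 0.6658, -0.2137,  0.132 ])]
strip top view [array([0.4234, 0.0129, 0.026 ]), array([ 0.46  , -0.0629,  0.026 ]), array([ 0.4367, -0.0794,  0.026 ]), array([0.4037, 0.002 , 0.026 ])]
strip side [array([0.4068, 0.0091, 0.026 ]), array([0.4292, 0.0073, 0.026 ]), array([ 0.4409, -0.0895,  0.026 ]), array([ 0.4616, -0.078 ,  0.026 ])]
```

View pics/t_strip.png

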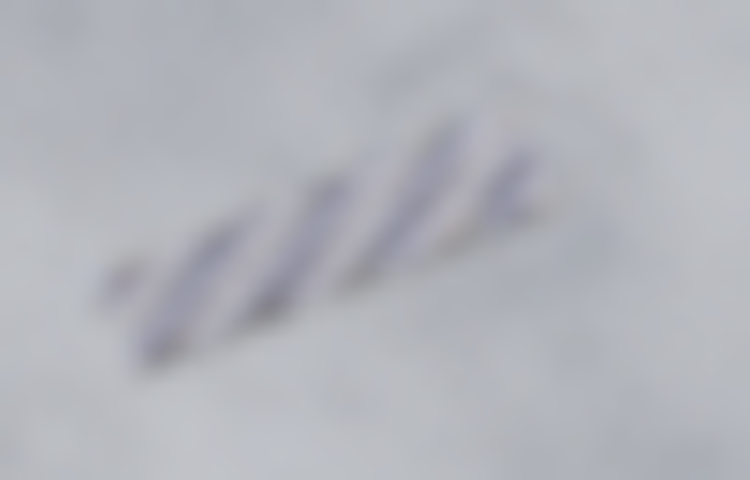

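View pics/s_strip.png

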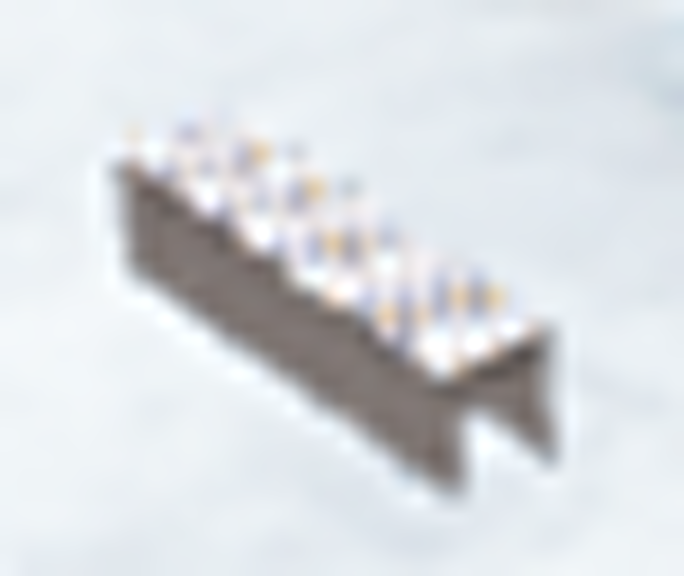

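```bash
python3 - <<'E'
from look import *
t=load('top0'); s=load('side0')
crop(t,365,188,440,270,7.2,'t_clip'); crop(s,270,285,375,355,7.5,'s_clip')
E
```

```text
(no output)
```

View pics/t_clip.png

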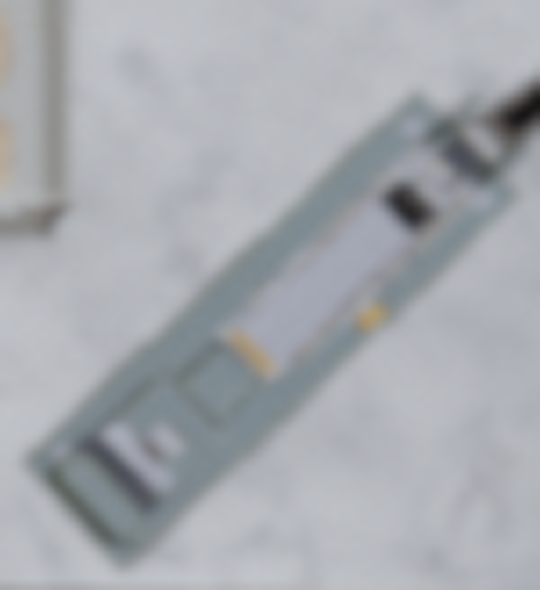

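View pics/s_clip.png

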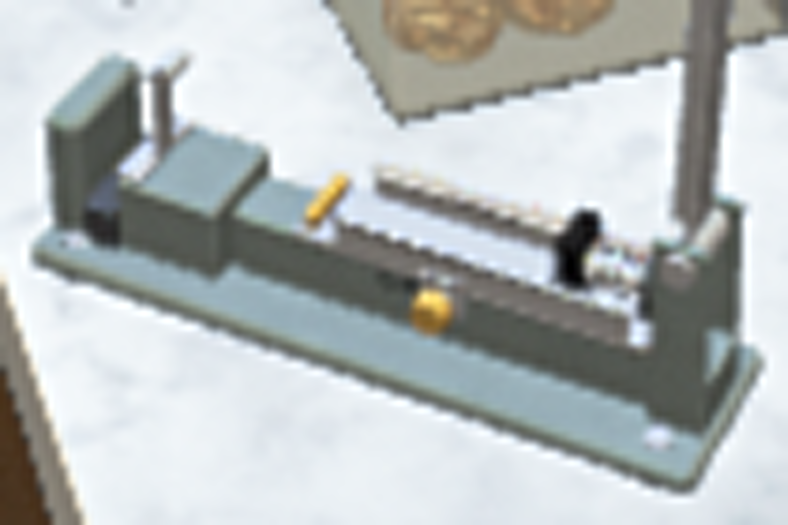

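```bash
cat >> look.py <<'E'
def edge(c,p,q,w=3,trim=.1):
    """line through strongest gradient near segment p-q (px); returns two px points & rms"""
    g=cv2.cvtColor(c['frame'],cv2.COLOR_RGB2GRAY).astype(np.float32)
    p,q=np.array(p,float),np.array(q,float); L=np.linalg.norm(q-p); d=(q-p)/L; n=np.array([-d[1],d[0]])
    off=np.arange(-w,w+.01,.1); P=[];G=[]
    for a in np.linspace(trim*L,(1-trim)*L,int(L*2)):
        b=p+a*d; m=(b+off[:,None]*n).astype(np.float32)
        v=cv2.GaussianBlur(cv2.remap(g,m[:,0],m[:,1],cv2.INTER_LINEAR)[None].reshape(1,-1),(0,0),5).ravel()
        gr=np.abs(np.gradient(v)); i=gr.argmax(); P.append((a,off[i]));G.append(gr[i])
    P=np.array(P); k=np.ones(len(P),bool)
    for _ in range(6):
        f=np.polyfit(P[k,0],P[k,1],1); r=P[:,1]-np.polyval(f,P[:,0]); k=np.abs(r)<max(.25,1.8*np.median(np.abs(r)))
    return [p+a*d+np.polyval(f,a)*n for a in (0,L)], r[k].std(), k.mean()
E
python3 - <<'E'
from look import *
t=load('top0'); s=load('side0')
T=lambda u,v:(365+u/7.2-.43,188+v/7.2-.43); S=lambda u,v:(270+u/7.5-.43,285+v/7.5-.43)
def rep(n,c,p,q,zs):
    (a,b),r,k=edge(c,p,q)
    for z in zs:
        A,B=onz(c,*a,z),onz(c,*b,z); D=B-A; th=np.arctan2(D[1],D[0]); nn=np.array([-np.sin(th),np.cos(th)])
        print(n,z,'A',A[:2].round(4),'B',B[:2].round(4),'ang',np.degrees(th).round(2),'n.p',(nn@A[:2]).round(4),'rms',r.round(2),k.round(2))
rep('top right',t,T(130,560),T(515,195),(0,.008,.01))
rep('top left',t,T(32,460),T(415,95),(0,.008,.01))
rep('side near bottom',s,S(40,262),S(680,490),(0,.008))
rep('side bed top edge',s,S(340,232),S(625,322),(.053,.05,.04))
rep('top near end',t,T(35,470),T(120,560),(0,.008))
rep('side far end',s,S(695,480),S(760,365),(0,.008))
TS=lambda u,v:(300+u/15-.47,230+v/15-.47); SS=lambda u,v:(262+u/18-.47,258+v/18-.47)
rep('strip side topnear',s,SS(118,165),SS(440,380),(.026,))
rep('strip side botnear',s,SS(130,268),SS(455,490),(.0,))
rep('strip side end top',s,SS(440,380),SS(548,325),(.026,))
rep('strip side left vertical? ',s,SS(118,165),SS(130,268),(.0,))
rep('strip top near',t,TS(145,375),TS(535,225),(0.026,0))
E
```

```text
top right 0 A [ 0.3733 -0.2271] B [ 0.5364 -0.4011] ang -46.87 n.p 0.1173 rms 0.14 0.76
top right 0.008 A [ 0.373  -0.2259] B [ 0.5352 -0.399 ] ang -46.87 n.p 0.1178 rms 0.14 0.76
top right 0.01 A [ 0.373  -0.2256] B [ 0.5349 -0.3985] ang -46.87 n.p 0.118 rms 0.14 0.76
top left 0 A [ 0.4203 -0.1809] B [ 0.5852 -0.3545] ang -46.49 n.p 0.1803 rms 0.13 0.75
top left 0.008 A [ 0.4198 -0.18  ] B [ 0.5837 -0.3526] ang -46.49 n.p 0.1805 rms 0.13 0.75
top left 0.01 A [ 0.4196 -0.1797] B [ 0.5833 -0.3522] ang -46.49 n.p 0.1806 rms 0.13 0.75
side near bottom 0 A [ 0.3719 -0.2186] B [ 0.5357 -0.3916] ang -46.58 n.p 0.1199 rms 0.11 0.95
side near bottom 0.008 A [ 0.3703 -0.2283] B [ 0.532  -0.3992] ang -46.58 n.p 0.112 rms 0.11 0.95
side bed top edge 0.053 A [ 0.4597 -0.2952] B [ 0.5276 -0.3686] ang -47.19 n.p 0.1366 rms 0.13 0.76
side bed top edge 0.05 A [ 0.4608 -0.2916] B [ 0.5291 -0.3654] ang -47.19 n.p 0.1399 rms 0.13 0.76
side bed top edge 0.04 A [ 0.4645 -0.2796] B [ 0.534  -0.3546] ang -47.19 n.p 0.1508 rms 0.13 0.76
top near end 0 A [ 0.4128 -0.1842] B [ 0.373  -0.2199] ang -138.01 n.p 
[... 174 characters left out ...]
.28 n.p -0.6562 rms 0.11 1.0
side far end 0.008 A [ 0.54  -0.397] B [ 0.5813 -0.3581] ang 43.28 n.p -0.6592 rms 0.11 1.0
strip side topnear 0.026 A [0.405  0.0077] B [ 0.4393 -0.0795] ang -68.5 n.p 0.3796 rms 0.13 0.72
strip side botnear 0.0 A [0.4048 0.0124] B [ 0.4407 -0.0751] ang -67.67 n.p 0.3792 rms 0.09 1.0
strip side end top 0.026 A [ 0.4392 -0.0795] B [ 0.4601 -0.0704] ang 23.65 n.p -0.249 rms 0.08 1.0
strip side left vertical?  0.0 A [0.4103 0.0471] B [0.4048 0.0127] ang -99.09 n.p 0.3977 rms 0.06 0.91
strip top near 0.026 A [0.4031 0.0056] B [ 0.4358 -0.0751] ang -67.99 n.p 0.3758 rms 0.2 0.75
strip top near 0 A [0.4046 0.006 ] B [ 0.4379 -0.0762] ang -67.99 n.p 0.3774 rms 0.2 0.75
```

```bash
python3 - <<'E'
from look import *
t=load('top0'); s=load('side0')
print('glass foot side',onz(s,271.6,232.9,0), 'hi', )
for z in (0,.275,.55): print(z,proj(t,(.46,.2,z)),proj(s,(.46,.2,z)))
S=lambda u,v:(270+u/7.5-.43,285+v/7.5-.43);T=lambda u,v:(365+u/7.2-.43,188+v/7.2-.43)
u=np.array([.6865,-.7272]);n=np.array([.7272,.6865])
for nm,p,z in [('hinge pin',(697,250),.074),('catch top',(170,62),.083),('cheek top L',(50,122),.060),('cheek topR',(140,72),.06),('gate top',(328,200),.046),('fol top',(582,218),.064)]:
    P=onz(s,*S(*p),z); print('S',nm,P.round(4),(u@P[:2]).round(4),(n@P[:2]).round(4))
for nm,p,z in [('hinge',(472,155),.08),('catch',(135,450),.083),('catchbar',(165,445),.083),('gate',(250,352),.046),('fol near',(395,215),.064),('thumb',(372,318),.04)]:
    P=onz(t,*T(*p),z); print('T',nm,P.round(4),(u@P[:2]).round(4),(n@P[:2]).round(4))
crop(t,180,180,300,270,6.5,'t_glass');crop(s,200,60,300,250,3.1,'s_glass')
E
```

```text
glass foot side [0.47345623 0.28475347 0.        ] hi
0 [249.11881155 236.54021735] [272.94401068 243.2422848 ]
0.275 [233.55089717 226.08803048] [267.38919411 170.96545265]
0.55 [208.553854   209.30519367] [260.84139472  85.76836438]
S hinge pin [ 0.5495 -0.3714  0.074 ] 0.6473 0.1447
S catch top [ 0.4197 -0.2327  0.083 ] 0.4574 0.1455
S cheek top L [ 0.3799 -0.2199  0.06  ] 0.4207 0.1253
S cheek topR [ 0.4158 -0.2031  0.06  ] 0.4331 0.1629
S gate top [ 0.4608 -0.2749  0.046 ] 0.5162 0.1464
S fol top [ 0.5273 -0.3335  0.064 ] 0.6045 0.1545
T hinge [ 0.543  -0.3605  0.08  ] 0.6349 0.1474
T catch [ 0.4168 -0.2164  0.083 ] 0.4435 0.1545
T catchbar [ 0.419  -0.2289  0.083 ] 0.4541 0.1476
T gate [ 0.4619 -0.2717  0.046 ] 0.5147 0.1494
T fol near [ 0.5194 -0.3311  0.064 ] 0.5973 0.1504
T thumb [ 0.4779 -0.3255  0.04  ] 0.5648 0.1241
```

View pics/t_glass.png

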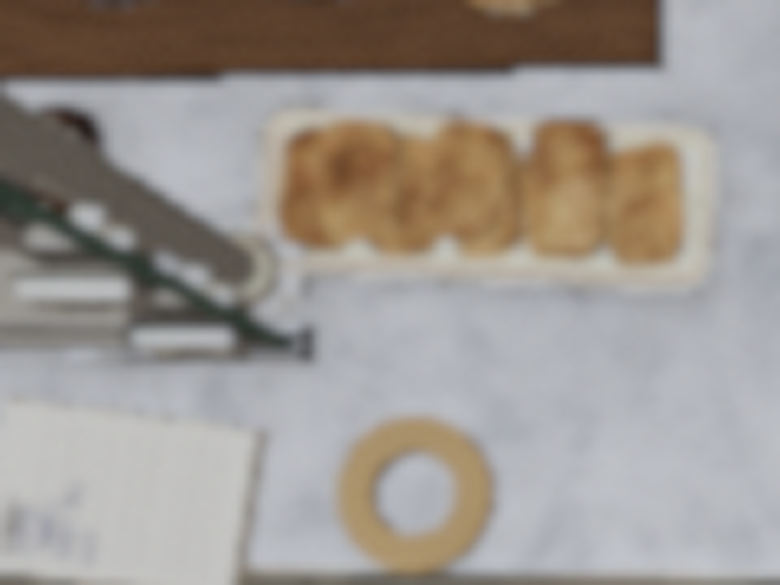

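View pics/s_glass.png

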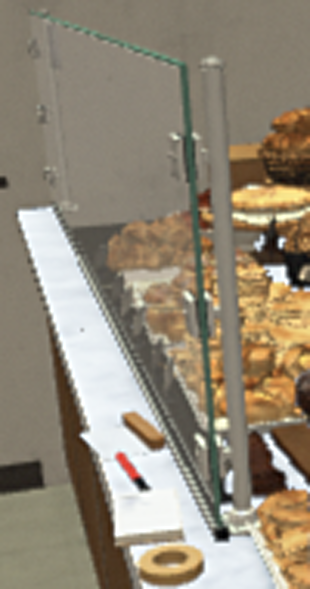

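>>> drive_tool(
  deltas=[
    [[0.01, -0.04, 0], -0.08],
    [[0.01, -0.04, 0], -0.08],
    [[0.01, -0.04, 0], -0.08],
    [[0.01, -0.04, 0], -0.08],
    [[0.01, -0.04, 0], -0.08],
    [[0.01, -0.04, 0], -0.08],
    [[0.01, -0.04, 0], -0.08],
    [[0.01, -0.04, 0], -0.08],
    [[0.01, -0.04, 0], -0.08],
    [[0.01, -0.04, 0], -0.08],
  ],
  gripper=0.6,
)

```text
time_s: 1.1
eef_pos: [0.2829, 0.132, 0.2254]
eef_rot: [-0.002, 0.544, 0.839, -0.002]
wrist_force: [0.9, -0.4, 0.1]
opening: 0.601
```

>>> drive_tool(
  deltas=[
    [[0.025, -0.028, -0.01], -0.02],
    [[0.025, -0.028, -0.02], -0.01],
    [[0.025, -0.028, -0.02], 0],
    [[0.025, -0.028, -0.02], 0],
    [[0.025, -0.028, -0.02], 0],
    [[0.02, -0.02, -0.01], 0],
    [[0, 0, 0], 0],
  ],
)

```text
time_s: 1.8
eef_pos: [0.4332, -0.0405, 0.1224]
eef_rot: [0.002, 0.562, 0.827, -0.0]
wrist_force: [-0.4, 1.1, 0.4]
opening: 0.602
```

```bash
python3 - <<'E'
from look import *
s=snap('side','side1'); t=snap('top','top1')
crop(s,220,150,340,310,3.7,'s1'); crop(t,260,180,380,270,6,'t1')
o=get_obs(); print(o['time_s'],o['eef_pos'],o['eef_rot'],proj(s,o['eef_pos']),proj(t,o['eef_pos']))
E
```

```text
1.9 [ 0.43157932 -0.03834914  0.12303409] [1.49561446e-03 5.61028061e-01 8.27795428e-01 8.17378409e-05] [278.18339499 243.75661622] [323.99243721 243.1715484 ]
```

View pics/s1.png

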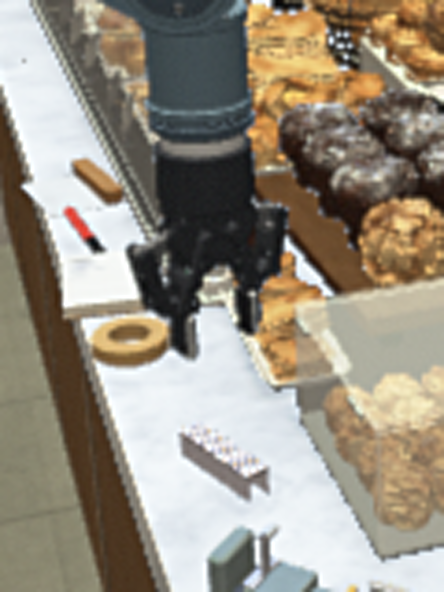

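>>> drive_tool(
  deltas=[
    [[0, 0.004, -0.02], 0],
    [[0, 0.003, -0.02], 0],
    [[0, 0, -0.02], 0],
    [[0, 0, -0.02], 0],
    [[0, 0, -0.015], 0],
    [[0, 0, -0.005], 0],
    [[0, 0, 0], 0],
  ],
)

```text
time_s: 2.6
eef_pos: [0.4292, -0.0246, 0.0249]
eef_rot: [0.004, 0.558, 0.83, 0.001]
wrist_force: [0.2, -0.3, -0.2]
opening: 0.603
```

```bash
python3 - <<'E'
from look import *
s=snap('side','side2'); t=snap('top','top2')
crop(s,230,200,330,300,6,'s2'); crop(t,270,190,370,270,7,'t2')
o=get_obs(); print(o['time_s'],o['eef_pos'],o['eef_rot'],proj(s,o['eef_pos']),proj(t,o['eef_pos']))
E
```

```text
2.7 [ 0.43000833 -0.02508851  0.02560892] [0.00501966 0.55782438 0.82994239 0.00154454] [278.68699536 269.99135413] [319.20917561 246.24277094]
```

View pics/s2.png

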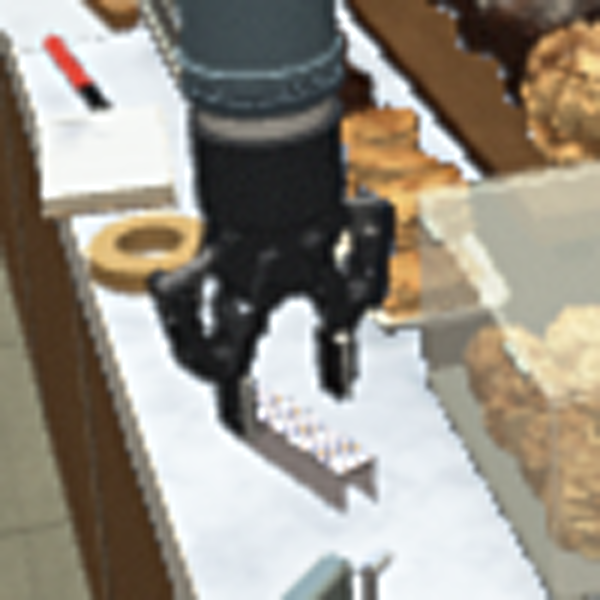

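View pics/t2.png

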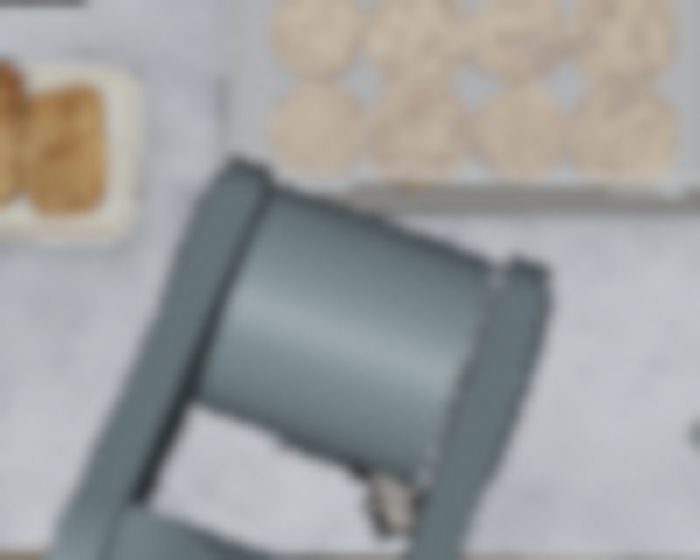

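>>> drive_tool(
  deltas=[
    [[0.001, -0.006, -0.006], 0],
    [[0, 0, -0.005], 0],
    [[0, 0, 0], 0],
    [[0, 0, 0], 0],
  ],
)

```text
time_s: 3.1
eef_pos: [0.4331, -0.0323, 0.0161]
eef_rot: [0.008, 0.558, 0.83, 0.002]
wrist_force: [-0.3, 0.8, -0.4]
opening: 0.598
```

>>> drive_tool(
  deltas=[
    [[-0.001, 0.001, -0.001], 0],
    [[0, 0, 0], 0],
    [[0, 0, 0], 0],
    [[0, 0, 0], 0],
    [[0, 0, 0], 0],
    [[0, 0, 0], 0],
    [[0, 0, 0], 0],
  ],
  gripper=0.0,
)

```text
time_s: 3.8
eef_pos: [0.4323, -0.0314, 0.0154]
eef_rot: [0.008, 0.558, 0.83, 0.002]
wrist_force: [-0.9, 0.0, -0.2]
opening: 0.238
```

```bash
python3 - <<'E'
from look import *
s=snap('side','side3')
crop(s,230,200,330,300,6,'s3')
o=get_obs(); print(o['time_s'],o['eef_pos'],o['eef_rot'],o['opening'],o['wrist_force'],R.from_quat(o['eef_rot'][[1,2,3,0]]).as_matrix().round(4))
E
```

```text
3.85 [ 0.43227567 -0.03139889  0.01543216] [0.00769126 0.55782082 0.82992307 0.00211526] 0.23885104454765008 [ 0.95349272 -0.13436321  0.67667069] [[-0.3776  0.9259  0.0151]
 [ 0.9259  0.3777 -0.0051]
 [-0.0104  0.0121 -0.9999]]
```

View pics/s3.png

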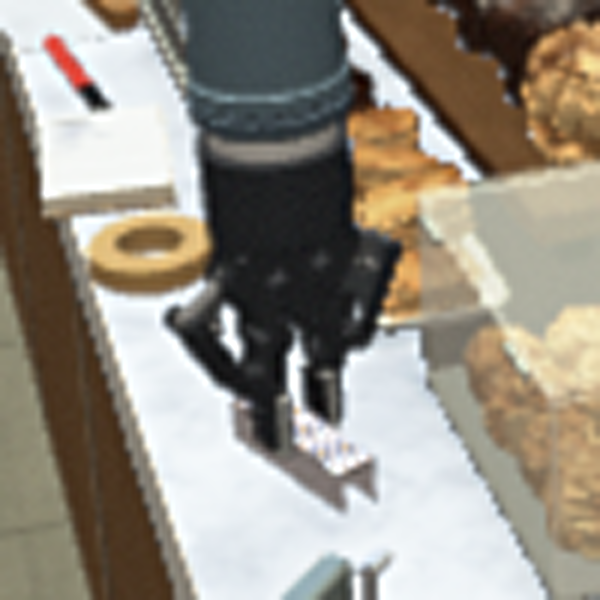

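>>> drive_tool(
  deltas=[
    [[0, 0, 0.03], 0],
    [[0, 0, 0.04], 0],
    [[0, 0, 0.04], 0],
    [[0, 0, 0.04], 0],
    [[0, 0, 0.03], 0],
    [[0, 0, 0], 0],
  ],
)

```text
time_s: 4.45
eef_pos: [0.4278, -0.0297, 0.1996]
eef_rot: [0.004, 0.558, 0.83, 0.001]
wrist_force: [0.4, -0.5, -2.4]
opening: 0.238
```

>>> drive_tool(
  deltas=[
    [[0.003, -0.03, 0], 0.046],
    [[0.004, -0.032, 0], 0.046],
    [[0.005, -0.032, 0], 0.046],
    [[0.006, -0.032, 0], 0.046],
    [[0.006, -0.032, 0], 0.046],
    [[0.006, -0.032, 0], 0.046],
    [[0.006, -0.03, 0], 0.046],
    [[0.004, -0.02, 0], 0.02],
    [[0, 0, 0], 0],
  ],
)

```text
time_s: 5.35
eef_pos: [0.4637, -0.2752, 0.1887]
eef_rot: [-0.002, 0.401, 0.916, 0.004]
wrist_force: [-0.6, 1.2, -1.3]
opening: 0.234
```

```bash
cat >> look.py <<'E'
u=np.array([.6865,-.7272]);n=np.array([.7272,.6865])
def st():
    o=get_obs(); M=R.from_quat(o['eef_rot'][[1,2,3,0]]).as_matrix(); p=o['eef_pos']
    print('t',round(o['time_s'],2),'p',p.round(4),'U',(u@p[:2]).round(4),'N',(n@p[:2]).round(4),'F',o['wrist_force'].round(1),'Fu',(u@o['wrist_force'][:2]).round(1),'Fn',(n@o['wrist_force'][:2]).round(1),'op',round(o['opening'],3),
     'xang',np.degrees(np.arctan2(-M[1,0],-M[0,0])).round(2),'tilt',M[:,2].round(4)); return o
E
python3 - <<'E'
from look import *
s=snap('side','side4');o=st()
crop(s,250,200,400,350,4,'s4')
t=snap('top','top4'); crop(t,365,188,440,270,7,'t4')
E
```

```text
t 5.4 p [ 0.4632 -0.2737  0.1883] U 0.5171 N 0.149 F [-0.1  0.1 -1.8] Fu -0.2 Fn -0.0 op 0.235 xang -47.26 tilt [-0.0019  0.0109 -0.9999]
```

View pics/s4.png

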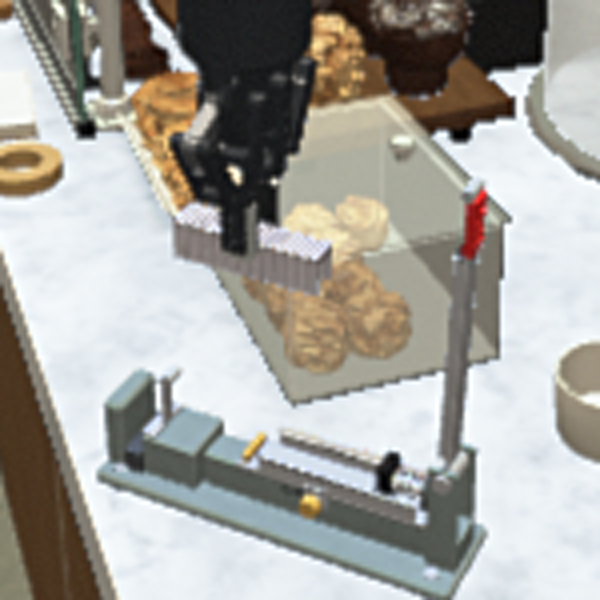

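```bash
python3 - <<'E'
from look import *
s=load('side4')
crop(s,290,245,338,277,16,'s4b')
C=lambda a,b:(250+a/4-.4,200+b/4-.4)
for a,b in((176,257),(321,293)):
    P=onz(s,*C(a,b),.173); print(P,u@P[:2],n@P[:2])
E
```

```text
[ 0.42456643 -0.24416659  0.173     ] 0.4690228025129075 0.141124346457932
[ 0.49238388 -0.31221435  0.173     ] 0.5650638067950547 0.14372641095453464
```

View pics/s4b.png

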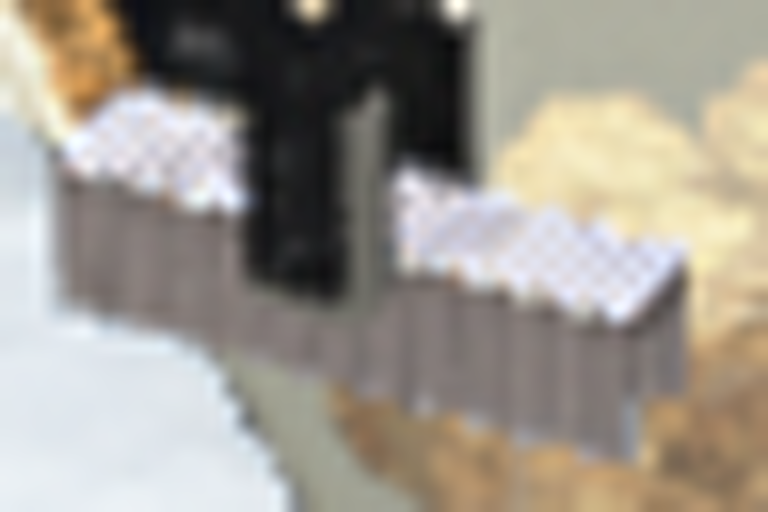

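View pics/t4.png

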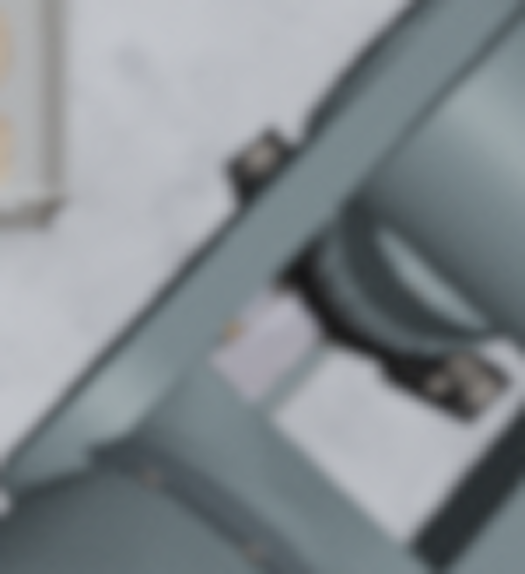

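```bash
python3 - <<'E'
from look import *
s=load('side4')
B=lambda a,b:(290+a/16-.47,245+b/16-.47)
for p,q in (((60,305),(630,460)),):
    (a,b),r,k=edge(s,B(*p),B(*q),w=1.5); A_,B_=onz(s,*a,.173),onz(s,*b,.173);D=B_-A_; print(np.degrees(np.arctan2(D[1],D[0])),r,k,n@A_[:2],n@B_[:2],u@A_[:2],u@B_[:2])
(a,b),r,k=edge(s,B(400,275),B(610,325),w=1.5); A_,B_=onz(s,*a,.199),onz(s,*b,.199);D=B_-A_; print(np.degrees(np.arctan2(D[1],D[0])),r,k,n@A_[:2],n@B_[:2])
S=lambda a,b:(270+a/7.5-.43,285+b/7.5-.43)
s0=load('side0')
for p,z in (((562,262),.05),((572,220),.064),((308,212),.046)): P=onz(s0,*S(*p),z); print(p,u@P[:2],n@P[:2])
E
```

```text
-46.583216380501376 0.20674379041014362 0.7534246575342466 0.14134615680904916 0.14145639568526733 0.46790271955666574 0.5638116047712908
-48.2113358516568 0.11426119770847483 1.0 0.13687192433009698 0.13594582664574345
(562, 262) 0.600556294959897 0.14798859473489542
(572, 220) 0.6020928981373443 0.15218863092917115
(308, 212) 0.5132646454522614 0.13804017213791123
```

>>> drive_tool(
  deltas=[
    [[0.006, -0.006, -0.02], 0.01],
    [[0.006, -0.006, -0.02], 0],
    [[0, 0, -0.025], 0],
    [[0, 0, -0.02], 0],
    [[0, 0, -0.015], 0],
    [[0, 0, -0.005], 0],
    [[0, 0, 0], 0],
  ],
)

```text
time_s: 6.15
eef_pos: [0.474, -0.2743, 0.0778]
eef_rot: [-0.006, 0.394, 0.919, 0.007]
wrist_force: [-0.2, 0.4, -1.4]
opening: 0.239
```

```bash
python3 - <<'E'
from look import *
o=st()
E
```

```text
t 6.15 p [ 0.474  -0.2743  0.0778] U 0.5248 N 0.1564 F [-0.2  0.4 -1.4] Fu -0.4 Fn 0.1 op 0.239 xang -46.36 tilt [-0.005   0.0165 -0.9999]
```

>>> drive_tool(
  deltas=[
    [[0.001, -0.006, 0], 0],
    [[0.001, -0.006, 0], 0],
    [[0, 0, 0], 0],
    [[0, 0, 0], 0],
  ],
)

```text
time_s: 6.55
eef_pos: [0.4777, -0.2878, 0.0809]
eef_rot: [-0.003, 0.393, 0.919, 0.006]
wrist_force: [-0.3, 0.5, -1.0]
opening: 0.235
```

```bash
python3 - <<'E'
from look import *
s=snap('side','side5');o=st()
crop(s,270,245,375,350,7,'s5')
E
```

```text
t 6.6 p [ 0.4778 -0.2879  0.081 ] U 0.5374 N 0.1498 F [-0.2 -0.9 -0.3] Fu 0.5 Fn -0.8 op 0.239 xang -46.31 tilt [-0.0013  0.013  -0.9999]
```

View pics/s5.png

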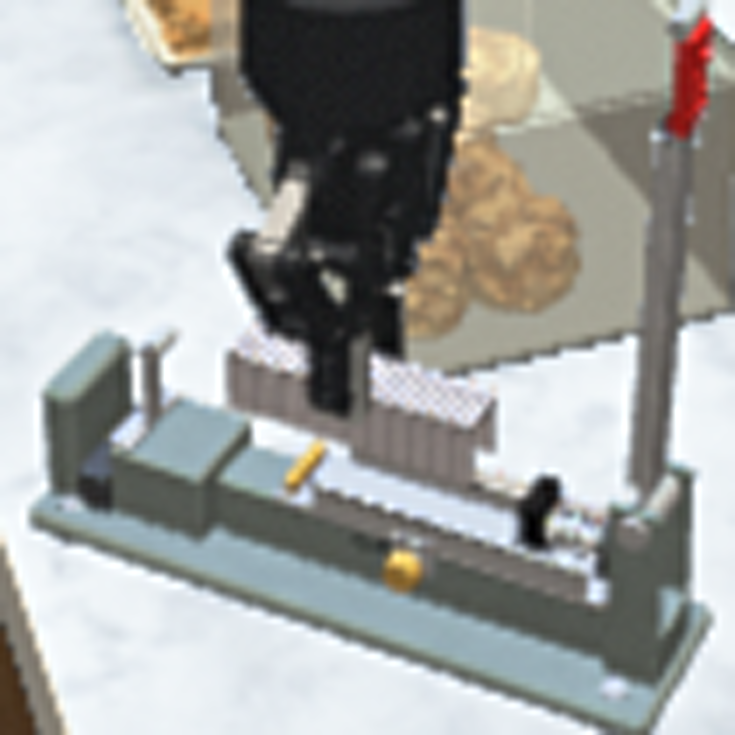

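>>> drive_tool(
  deltas=[
    [[-0.001, 0, -0.005], -0.005],
    [[0, 0, -0.005], 0],
    [[0, 0, -0.004], 0],
    [[0, 0, 0], 0],
  ],
)

```text
time_s: 7.0
eef_pos: [0.4766, -0.2879, 0.066]
eef_rot: [-0.003, 0.396, 0.918, 0.006]
wrist_force: [-0.9, -0.1, -1.7]
opening: 0.233
```

```bash
python3 - <<'E'
from look import *
o=st()
E
```

```text
t 7.0 p [ 0.4766 -0.2879  0.066 ] U 0.5366 N 0.1489 F [-0.9 -0.1 -1.7] Fu -0.5 Fn -0.7 op 0.233 xang -46.64 tilt [-0.001   0.0129 -0.9999]
```

>>> drive_tool(
  deltas=[
    [[0.002, -0.002, 0], 0],
    [[0.002, -0.002, -0.001], 0],
    [[0.002, -0.002, 0], 0],
    [[0.002, -0.002, 0], 0],
    [[0, 0, 0], 0],
  ],
)

```text
time_s: 7.5
eef_pos: [0.4855, -0.2967, 0.0648]
eef_rot: [-0.003, 0.396, 0.918, 0.006]
wrist_force: [0.6, -0.4, -1.8]
opening: 0.233
```

```bash
python3 - <<'E'
from look import *
o=st()
E
```

```text
t 7.5 p [ 0.4855 -0.2967  0.0648] U 0.5491 N 0.1494 F [ 0.6 -0.4 -1.8] Fu 0.7 Fn 0.2 op 0.233 xang -46.64 tilt [-0.001   0.0129 -0.9999]
```

>>> drive_tool(
  deltas=[
    [[0.002, -0.002, 0], 0],
    [[0.0, 0.0, 0], 0],
  ],
)

```text
time_s: 7.7
eef_pos: [0.4878, -0.299, 0.0649]
eef_rot: [-0.003, 0.396, 0.918, 0.006]
wrist_force: [-0.9, 0.5, -1.5]
opening: 0.236
```

>>> drive_tool(
  deltas=[
    [[0.002, -0.002, 0], 0],
    [[0.0, 0.0, 0], 0],
  ],
)

```text
time_s: 7.9
eef_pos: [0.4892, -0.3004, 0.0646]
eef_rot: [-0.004, 0.396, 0.918, 0.006]
wrist_force: [-2.8, 1.8, 2.0]
opening: 0.237
```

>>> drive_tool(
  deltas=[
    [[0.002, -0.002, 0], 0],
    [[0.0, 0.0, 0], 0],
  ],
)

```text
time_s: 8.1
eef_pos: [0.4904, -0.3016, 0.0642]
eef_rot: [-0.005, 0.396, 0.918, 0.007]
wrist_force: [-3.0, 2.5, 2.2]
opening: 0.235
```

```bash
python3 - <<'E'
from look import *
s=snap('side','side6');o=st(); print(o['torque'])
crop(s,270,245,375,350,7,'s6')
E
```

```text
t 8.15 p [ 0.4903 -0.3015  0.0641] U 0.5558 N 0.1496 F [-2.8  2.9  0.7] Fu -4.1 Fn -0.1 op 0.236 xang -46.62 tilt [-0.005   0.0164 -0.9999]
[ 0.22107603  0.42520246 -0.01752604]
```

View pics/s6.png

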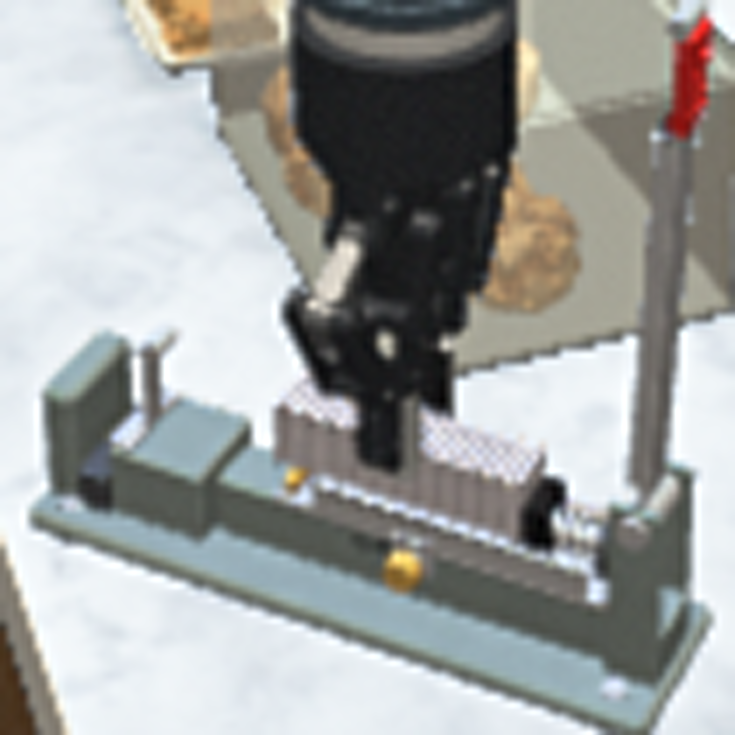

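>>> drive_tool(
  deltas=[
    [[0.002, -0.002, 0.0005], 0],
    [[0.002, -0.002, 0.0005], 0],
    [[0.0, 0.0, 0], 0],
  ],
)

```text
time_s: 8.45
eef_pos: [0.4932, -0.3046, 0.0644]
eef_rot: [-0.007, 0.396, 0.918, 0.007]
wrist_force: [-3.9, 2.1, 0.9]
opening: 0.239
```

>>> drive_tool(
  deltas=[
    [[0.002, -0.002, 0.0005], 0],
    [[0.0, 0.0, 0], 0],
  ],
)

```text
time_s: 8.65
eef_pos: [0.4947, -0.3061, 0.0644]
eef_rot: [-0.008, 0.396, 0.918, 0.007]
wrist_force: [-3.5, 2.4, 0.8]
opening: 0.238
```

```bash
python3 - <<'E'
from look import *
o=st(); print(o['torque'])
E
```

```text
t 8.65 p [ 0.4947 -0.3061  0.0644] U 0.5622 N 0.1496 F [-3.5  2.4  0.8] Fu -4.2 Fn -0.9 op 0.238 xang -46.61 tilt [-0.0097  0.0204 -0.9997]
[ 0.43093517  0.59627109 -0.04068803]
```

>>> drive_tool(
  deltas=[
    [[0.002, -0.002, 0.0], 0],
    [[0.001, -0.001, 0], 0],
    [[0.0, 0.0, 0], 0],
  ],
)

```text
time_s: 8.95
eef_pos: [0.4968, -0.3083, 0.0643]
eef_rot: [-0.01, 0.396, 0.918, 0.008]
wrist_force: [-4.7, 3.0, 0.9]
opening: 0.239
```

```bash
python3 - <<'E'
from look import *
s=snap('side','side7');o=st(); print(o['torque'])
crop(s,270,245,375,350,7,'s7')
E
```

```text
t 9.0 p [ 0.4967 -0.3083  0.0643] U 0.5652 N 0.1496 F [-4.3  2.6  1.4] Fu -4.9 Fn -1.3 op 0.233 xang -46.6 tilt [-0.012   0.0221 -0.9997]
[ 0.40199395  0.66998191 -0.06318918]
```

View pics/s7.png

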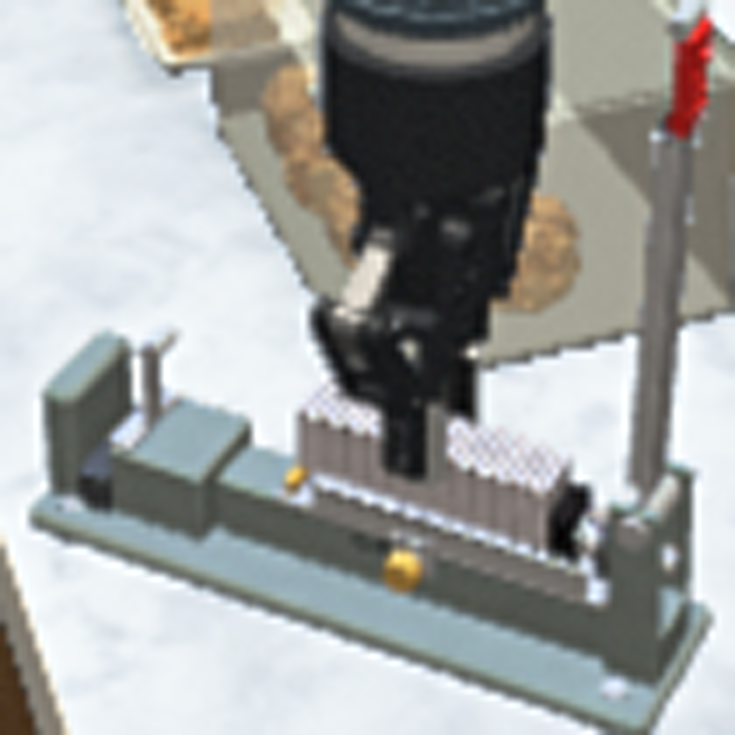

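>>> drive_tool(
  deltas=[
    [[0.002, -0.002, 0.0], 0],
    [[0.0, 0.0, 0], 0],
  ],
)

```text
time_s: 9.2
eef_pos: [0.4981, -0.3097, 0.0644]
eef_rot: [-0.011, 0.395, 0.918, 0.008]
wrist_force: [-4.2, 3.6, 1.6]
opening: 0.234
```

>>> drive_tool(
  deltas=[
    [[0.0015, -0.0015, 0.0], 0],
    [[0.0, 0.0, 0], 0],
  ],
)

```text
time_s: 9.4
eef_pos: [0.4987, -0.3104, 0.0644]
eef_rot: [-0.012, 0.395, 0.918, 0.008]
wrist_force: [-4.1, 3.1, 1.6]
opening: 0.237
```

```bash
python3 - <<'E'
from look import *
o=st(); print(o['torque'])
E
```

```text
t 9.4 p [ 0.4987 -0.3104  0.0644] U 0.5681 N 0.1496 F [-4.1  3.1  1.6] Fu -5.1 Fn -0.8 op 0.237 xang -46.58 tilt [-0.0157  0.0249 -0.9996]
[ 0.4810249   0.71228409 -0.08435658]
```

>>> drive_tool(
  deltas=[
    [[0.0005, -0.0005, -0.002], 0],
    [[0, 0, -0.002], 0],
    [[0.0, 0.0, 0], 0],
  ],
)

```text
time_s: 9.7
eef_pos: [0.4986, -0.3102, 0.0609]
eef_rot: [-0.013, 0.395, 0.918, 0.009]
wrist_force: [-4.8, 3.6, 1.2]
opening: 0.237
```

```bash
python3 - <<'E'
from look import *
s=snap('side','side8');o=st(); print(o['torque'])
crop(s,270,245,375,350,7,'s8')
E
```

```text
t 9.75 p [ 0.4985 -0.3102  0.061 ] U 0.5678 N 0.1496 F [-5.7  3.4  1.5] Fu -6.4 Fn -1.8 op 0.236 xang -46.56 tilt [-0.0173  0.026  -0.9995]
[ 0.42934267  0.68983856 -0.07822315]
```

View pics/s8.png

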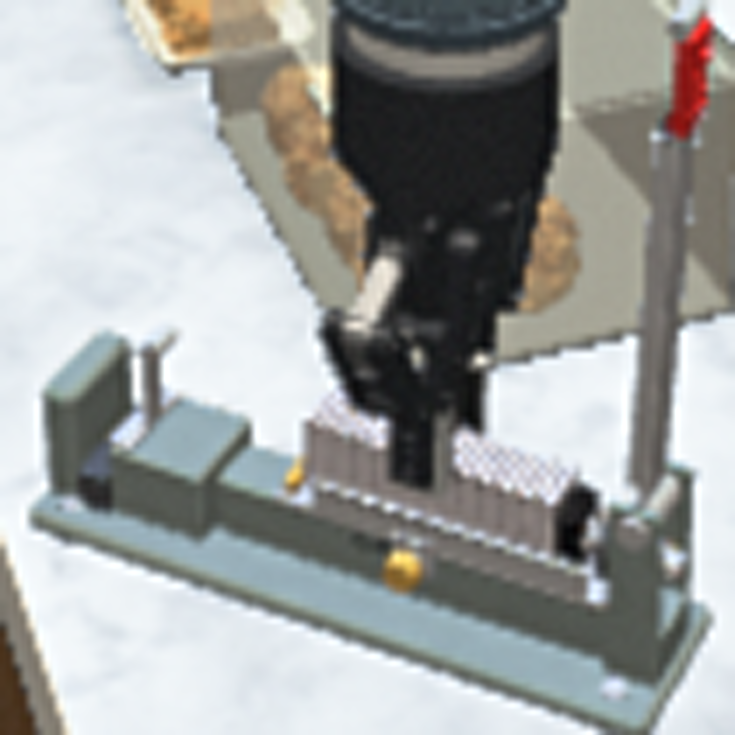

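>>> drive_tool(
  deltas=[
    [[0.0, 0, -0.002], 0],
    [[0, 0, -0.002], 0],
    [[0.0, 0.0, 0], 0],
  ],
)

```text
time_s: 10.05
eef_pos: [0.4981, -0.3097, 0.0576]
eef_rot: [-0.014, 0.395, 0.918, 0.009]
wrist_force: [-4.4, 3.2, 1.4]
opening: 0.238
```

```bash
python3 - <<'E'
from look import *
o=st(); print(o['torque'])
E
```

```text
t 10.05 p [ 0.4981 -0.3097  0.0576] U 0.5671 N 0.1496 F [-4.4  3.2  1.4] Fu -5.3 Fn -1.0 op 0.238 xang -46.55 tilt [-0.0184  0.0266 -0.9995]
[ 0.45337202  0.70044332 -0.01906802]
```

>>> drive_tool(
  deltas=[
    [[0.0, 0, -0.001], 0],
    [[0.0, 0.0, 0], 0],
  ],
)

```text
time_s: 10.25
eef_pos: [0.4978, -0.3095, 0.057]
eef_rot: [-0.014, 0.395, 0.919, 0.009]
wrist_force: [-4.9, 3.6, 0.5]
opening: 0.24
```

>>> drive_tool(
  deltas=[
    [[0.0, 0, -0.001], 0],
    [[0.0, 0.0, 0], 0],
  ],
)

```text
time_s: 10.45
eef_pos: [0.4978, -0.3094, 0.0568]
eef_rot: [-0.014, 0.395, 0.919, 0.009]
wrist_force: [-3.8, 2.9, 0.9]
opening: 0.236
```

>>> drive_tool(
  deltas=[
    [[0.0, 0, -0.001], 0],
    [[0.0, 0.0, 0], 0],
  ],
)

```text
time_s: 10.65
eef_pos: [0.4977, -0.3094, 0.0569]
eef_rot: [-0.014, 0.395, 0.919, 0.008]
wrist_force: [-3.9, 3.4, 2.6]
opening: 0.233
```

```bash
python3 - <<'E'
from look import *
s=snap('side','side9');o=st(); print(o['torque'])
crop(s,270,245,375,350,7,'s9')
E
```

```text
t 10.7 p [ 0.4977 -0.3094  0.0569] U 0.5667 N 0.1496 F [-5.1  2.6  2.4] Fu -5.4 Fn -1.9 op 0.236 xang -46.53 tilt [-0.019   0.0264 -0.9995]
[ 0.40324386  0.58909634 -0.0572641 ]
```

View pics/s9.png

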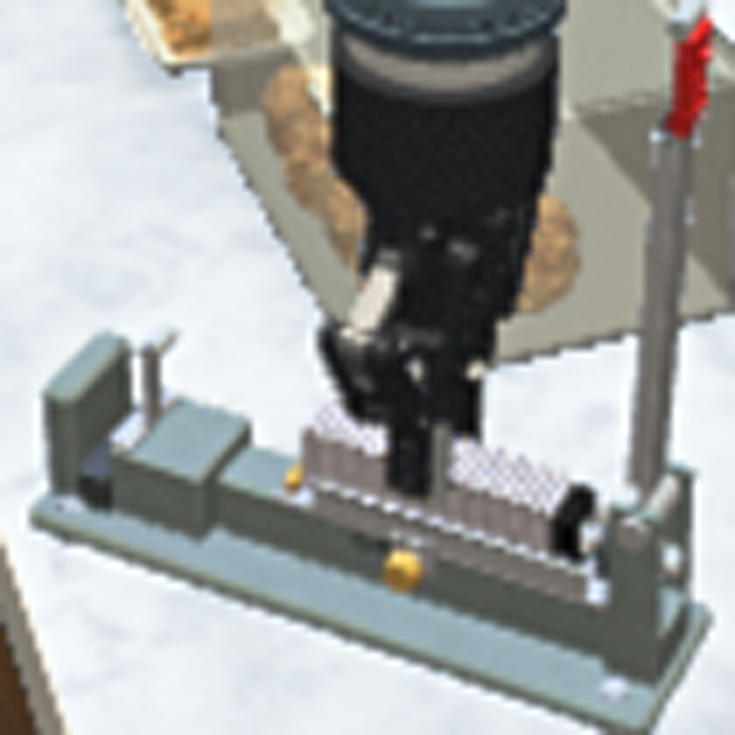

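>>> drive_tool(
  deltas=[
    [[0.0, 0, 0], 0],
    [[0.0, 0.0, 0], 0],
    [[0.0, 0.0, 0], 0],
    [[0.0, 0.0, 0], 0],
  ],
  gripper=0.5,
)

```text
time_s: 11.1
eef_pos: [0.5009, -0.3123, 0.0589]
eef_rot: [-0.009, 0.395, 0.919, 0.007]
wrist_force: [-0.3, -0.7, 0.1]
opening: 0.5
```

>>> drive_tool(
  deltas=[
    [[0.0, 0, 0.02], 0],
    [[0.0, 0.0, 0.03], 0],
    [[-0.01, 0.01, 0.04], 0],
    [[-0.02, 0.02, 0.04], 0],
    [[0, 0, 0.03], 0],
    [[0, 0, 0], 0],
  ],
)

```text
time_s: 11.7
eef_pos: [0.4697, -0.2814, 0.2238]
eef_rot: [-0.008, 0.395, 0.918, 0.007]
wrist_force: [0.7, -0.3, 0.2]
opening: 0.498
```

```bash
python3 - <<'E'
from look import *
s=snap('side','side10');o=st(); print(o['torque'])
crop(s,270,245,375,350,7,'s10')
E
```

```text
t 11.75 p [ 0.4689 -0.2805  0.2215] U 0.5259 N 0.1484 F [0.1 0.2 0.1] Fu -0.1 Fn 0.3 op 0.497 xang -46.58 tilt [-0.0127  0.0217 -0.9997]
[-0.04249469  0.02333926  0.00593068]
```

View pics/s10.png

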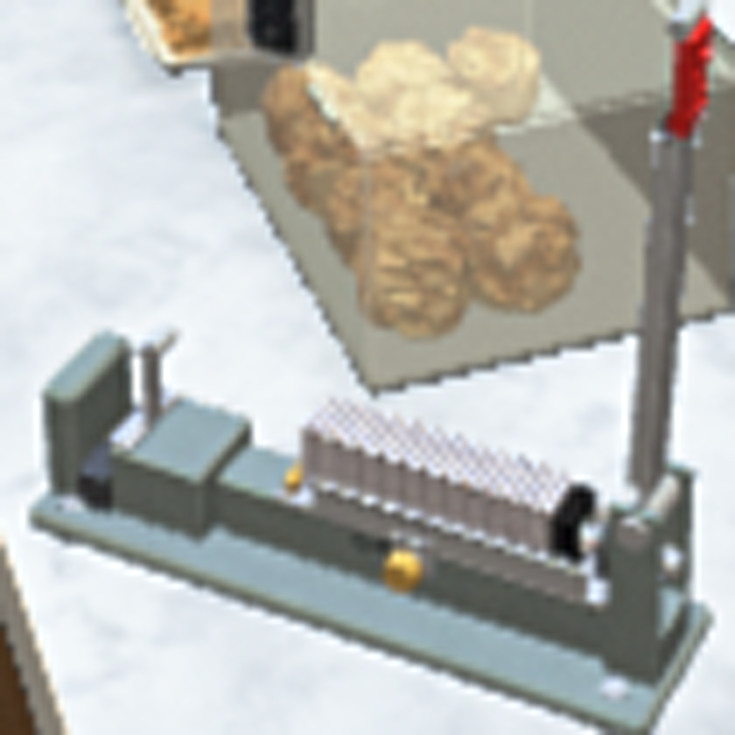

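```bash
python3 - <<'E'
from look import *
s=load('side10'); C=lambda a,b:(270+a/7-.43,245+b/7-.43)
(a,b),r,k=edge(s,C(305,435),C(550,500),w=2)
for z in(.062,.066,.07):
    A,B=onz(s,*a,z),onz(s,*b,z);D=B-A;print(z,np.degrees(np.arctan2(D[1],D[0])),r,k,'N',n@A[:2],n@B[:2],'U',u@A[:2],u@B[:2])
# expected line pixel for flat, side-bias N +.0044: near edge N=.149-.011+.0044
for zr,zf in((.066,.066),(.068,.066),(.072,.066)):
    for U,z in((.5165,zr),(.6125,zf)):
        P=np.r_[U*u+.1424*n,z]; print(zr,zf,((proj(s,P)-[270,245]+.43)*7).round(1))
print(a,b,[((np.array(p)-[270,245]+.43)*7).round(1) for p in(a,b)])
E
```

```text
0.062 -46.93103381133284 0.12859011439815943 0.75 N 0.1450153830695501 0.14455704097013627 U 0.5172859999340138 0.6104224922000795
0.066 -46.93103381133287 0.12859011439815943 0.75 N 0.14047313230865618 0.1400179131254866 U 0.5198814366248635 0.6123833429233607
0.07 -46.93103381133285 0.12859011439815943 0.75 N 0.13593088154776223 0.135478785280837 U 0.5224768733157135 0.6143441936466418
0.066 0.066 [299.9 427. ]
0.066 0.066 [550.6 506.3]
0.068 0.066 [299.8 422.3]
0.068 0.066 [550.6 506.3]
0.072 0.066 [299.4 412.9]
0.072 0.066 [550.6 506.3]
[313.22661822 306.3917577 ] [347.74754805 317.48319799] [array([305.6, 432.8]), array([547.2, 510.4])]
```

>>> drive_tool(
  deltas=[
    [[0, 0, 0.03], 0],
    [[0, 0, 0.04], 0],
    [[0, 0, 0.04], 0],
    [[0.01, -0.01, 0.02], 0],
    [[0.02, -0.021, 0], 0],
    [[0.02, -0.021, 0], 0],
    [[0.02, -0.021, 0], 0],
    [[0.02, -0.021, 0], 0],
    [[0.02, -0.02, 0], 0],
    [[0, 0, 0], 0],
  ],
  gripper=0.0,
)

```text
time_s: 12.75
eef_pos: [0.5807, -0.3972, 0.3392]
eef_rot: [-0.019, 0.396, 0.918, 0.011]
wrist_force: [-0.7, 0.5, -0.2]
opening: 0.003
```

```bash
python3 - <<'E'
from look import *
o=st()
s0=load('side10'); t0=load('top0')
for c,nm in((s0,'s'),(t0,'t')):
    f=c['frame'].astype(int); m=((f[:,:,0]>150)&(f[:,:,1]<70)&(f[:,:,2]<80)).astype(np.uint8)
    m[:, :350 if nm=='s' else 430]=0
    _,_,stt,cen=cv2.connectedComponentsWithStats(m); print(nm,stt[1:].tolist(),cen[1:].round(1).tolist())
# where pad centre would be for theta
Uh=.646
for th in(1.6,1.7,1.8):
    for r in(.146,.164,.182):
        P=np.r_[(Uh-r*np.cos(th)+.008*np.sin(th))*u+.149*n,.074+r*np.sin(th)]; print(th,r,P.round(3),proj(s0,P).round(1),proj(t0,P).round(1))
E
```

```text
t 12.75 p [ 0.5807 -0.3972  0.3392] U 0.6874 N 0.1496 F [-0.7  0.5 -0.2] Fu -0.8 Fn -0.2 op 0.003 xang -46.6 tilt [-0.0262  0.035  -0.999 ]
s [[368, 248, 3, 4, 4], [370, 252, 1, 2, 2], [368, 255, 3, 7, 10]] [[369.2, 249.5], [370.0, 252.5], [369.2, 257.8]]
t [] []
1.6 0.146 [ 0.56  -0.376  0.22 ] [369.5 263.4] [448.6 194.8]
1.6 0.164 [ 0.561 -0.377  0.238] [370.  256.1] [450.7 193.4]
1.6 0.182 [ 0.561 -0.377  0.256] [370.5 248.8] [452.8 192. ]
1.7 0.146 [ 0.57  -0.387  0.219] [375.9 265.4] [452.2 191.4]
1.7 0.164 [ 0.572 -0.389  0.237] [377.2 258.4] [454.8 189.5]
1.7 0.182 [ 0.573 -0.39   0.254] [378.6 251.2] [457.4 187.6]
1.8 0.146 [ 0.58  -0.397  0.216] [382.2 268. ] [455.6 188.1]
1.8 0.164 [ 0.583 -0.4    0.234] [384.4 261.2] [458.6 185.8]
1.8 0.182 [ 0.586 -0.403  0.251] [386.7 254.4] [461.7 183.4]
```

>>> drive_tool(
  deltas=[
    [[0.008, -0.009, 0], 0],
    [[0.008, -0.009, -0.01], 0],
    [[0, 0, -0.02], 0],
    [[0, 0, -0.02], 0],
    [[0, 0, -0.02], 0],
    [[0, 0, -0.02], 0],
    [[0, 0, -0.015], 0],
    [[0, 0, 0], 0],
  ],
)

```text
time_s: 13.55
eef_pos: [0.5934, -0.4118, 0.217]
eef_rot: [-0.027, 0.395, 0.918, 0.014]
wrist_force: [-0.1, 0.1, -0.3]
opening: 0.001
```

```bash
python3 - <<'E'
from look import *
o=st(); s=snap('side','side11'); crop(s,300,180,420,340,3.7,'s11')
E
```

```text
t 13.55 p [ 0.5934 -0.4118  0.217 ] U 0.7068 N 0.1489 F [-0.1  0.1 -0.3] Fu -0.1 Fn -0.0 op 0.001 xang -46.59 tilt [-0.0383  0.0473 -0.9981]
```

View pics/s11.png

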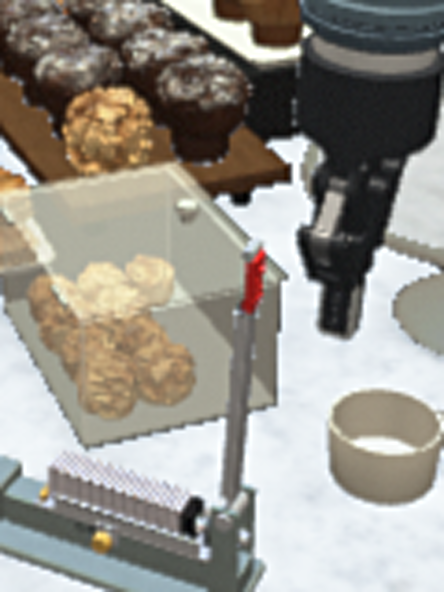

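>>> drive_tool(
  deltas=[
    [[-0.007, 0.0075, 0], 0],
    [[-0.007, 0.0075, 0], 0],
    [[-0.004, 0.004, 0], 0],
    [[-0.004, 0.004, 0], 0],
    [[0, 0, 0], 0],
  ],
)

```text
time_s: 14.1
eef_pos: [0.5726, -0.3898, 0.2236]
eef_rot: [-0.023, 0.395, 0.918, 0.013]
wrist_force: [-0.2, 0.1, -0.4]
opening: -0.002
```

```bash
python3 - <<'E'
from look import *
o=st(); s=snap('side','side12'); crop(s,300,180,420,340,3.7,'s12')
E
```

```text
t 14.1 p [ 0.5726 -0.3898  0.2236] U 0.6765 N 0.1488 F [-0.2  0.1 -0.4] Fu -0.1 Fn -0.1 op -0.002 xang -46.58 tilt [-0.0317  0.041  -0.9987]
```

View pics/s12.png

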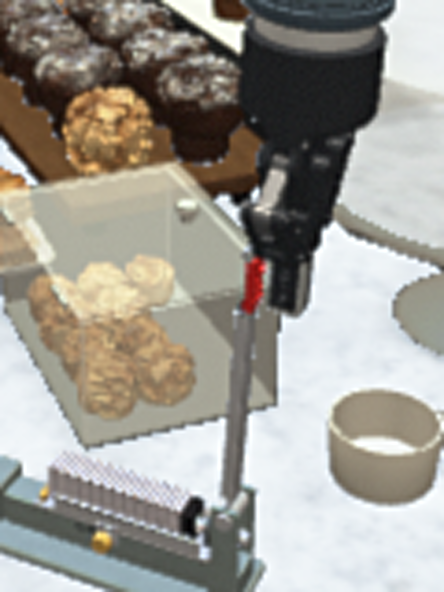

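>>> drive_tool(
  deltas=[
    [[-0.003, 0.003, -0.002], 0],
    [[-0.004, 0.004, -0.003], 0],
    [[-0.005, 0.005, -0.003], 0],
    [[-0.005, 0.005, -0.003], 0],
    [[0, 0, 0], 0],
  ],
)

```text
time_s: 14.65
eef_pos: [0.555, -0.3726, 0.2123]
eef_rot: [-0.022, 0.396, 0.918, 0.012]
wrist_force: [-0.0, 0.9, 0.1]
opening: -0.002
```

```bash
python3 - <<'E'
from look import *
o=st(); s=snap('side','side13'); crop(s,300,180,420,340,3.7,'s13')
E
```

```text
t 14.65 p [ 0.555  -0.3726  0.2123] U 0.6519 N 0.1478 F [-0.   0.9  0.1] Fu -0.7 Fn 0.6 op -0.002 xang -46.61 tilt [-0.03    0.0393 -0.9988]
```

View pics/s13.png

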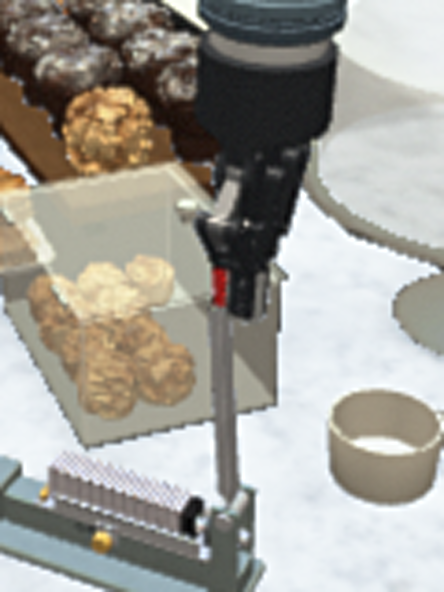

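>>> drive_tool(
  deltas=[
    [[-0.006, 0.007, -0.001], 0],
    [[-0.006, 0.007, -0.001], 0],
    [[-0.006, 0.007, -0.002], 0],
    [[-0.006, 0.007, -0.003], 0],
    [[-0.006, 0.007, -0.004], 0],
    [[0, 0, 0], 0],
  ],
)

```text
time_s: 15.3
eef_pos: [0.5221, -0.3347, 0.2008]
eef_rot: [-0.022, 0.396, 0.918, 0.012]
wrist_force: [-0.2, 0.1, -0.7]
opening: -0.001
```

```bash
python3 - <<'E'
from look import *
o=st(); s=snap('side','side14'); crop(s,270,180,390,340,3.7,'s14')
E
```

```text
t 15.3 p [ 0.5221 -0.3347  0.2008] U 0.6018 N 0.1499 F [-0.2  0.1 -0.7] Fu -0.3 Fn -0.1 op -0.001 xang -46.61 tilt [-0.0302  0.0386 -0.9988]
```

View pics/s14.png

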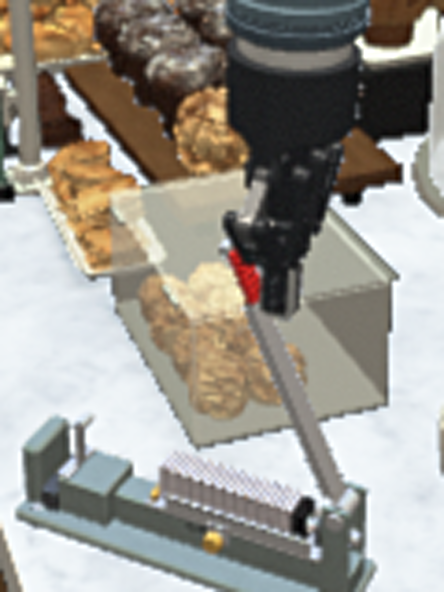

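>>> drive_tool(
  deltas=[
    [[-0.006, 0.006, -0.003], 0],
    [[-0.006, 0.006, -0.005], 0],
    [[-0.006, 0.006, -0.006], 0],
    [[-0.005, 0.006, -0.007], 0],
    [[-0.004, 0.004, -0.008], 0],
    [[0, 0, 0], 0],
  ],
)

```text
time_s: 15.95
eef_pos: [0.4932, -0.3046, 0.17]
eef_rot: [-0.021, 0.396, 0.918, 0.012]
wrist_force: [-1.1, 0.5, -0.1]
opening: -0.007
```

```bash
python3 - <<'E'
from look import *
o=st(); s=snap('side','side15'); crop(s,250,180,370,340,3.7,'s15')
E
```

```text
t 15.95 p [ 0.4932 -0.3046  0.17  ] U 0.5601 N 0.1495 F [-1.1  0.5 -0.1] Fu -1.1 Fn -0.4 op -0.007 xang -46.61 tilt [-0.0291  0.038  -0.9989]
```

View pics/s15.png

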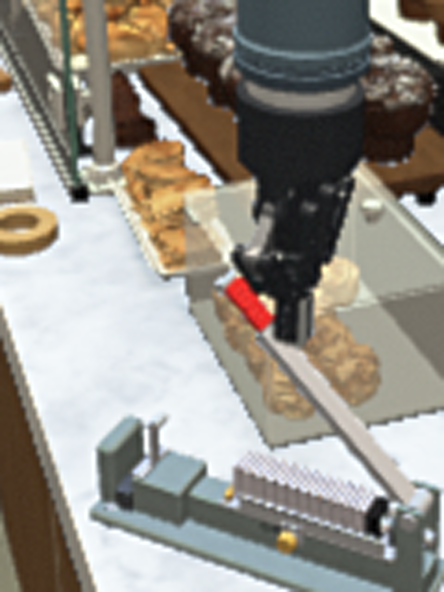

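>>> drive_tool(
  deltas=[
    [[-0.005, 0.005, -0.007], 0],
    [[-0.004, 0.004, -0.009], 0],
    [[-0.004, 0.004, -0.01], 0],
    [[-0.003, 0.003, -0.01], 0],
    [[-0.002, 0.002, -0.008], 0],
    [[0, 0, 0], 0],
  ],
)

```text
time_s: 16.6
eef_pos: [0.4741, -0.2856, 0.1226]
eef_rot: [-0.021, 0.396, 0.918, 0.012]
wrist_force: [-0.5, 0.6, 0.1]
opening: 0.002
```

```bash
python3 - <<'E'
from look import *
o=st(); s=snap('side','side16'); crop(s,250,180,370,340,3.7,'s16')
E
```

```text
t 16.6 p [ 0.4741 -0.2856  0.1226] U 0.5331 N 0.1487 F [-0.5  0.6  0.1] Fu -0.8 Fn 0.1 op 0.002 xang -46.63 tilt [-0.0285  0.0375 -0.9989]
```

View pics/s16.png

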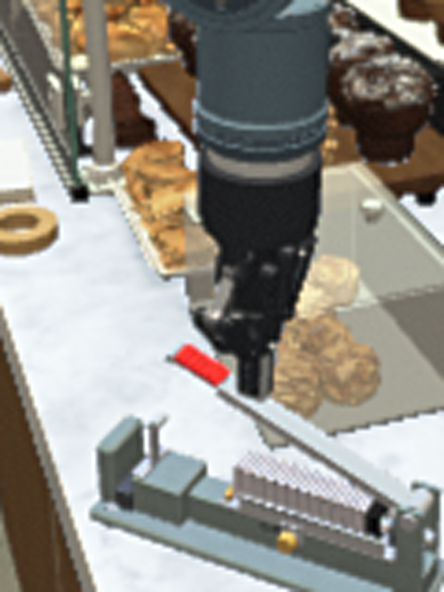

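>>> drive_tool(
  deltas=[
    [[-0.003, 0.003, -0.006], 0],
    [[-0.002, 0.002, -0.006], 0],
    [[0, 0, -0.005], 0],
    [[0, 0, 0], 0],
  ],
)

```text
time_s: 17.05
eef_pos: [0.4698, -0.2814, 0.1056]
eef_rot: [-0.019, 0.396, 0.918, 0.011]
wrist_force: [0.0, 0.0, 0.8]
opening: -0.003
```

```bash
python3 - <<'E'
from look import *
o=st(); s=snap('side','side17'); crop(s,250,180,370,340,3.7,'s17')
E
```

```text
t 17.05 p [ 0.4698 -0.2814  0.1056] U 0.5271 N 0.1485 F [0.  0.  0.8] Fu 0.0 Fn 0.0 op -0.003 xang -46.63 tilt [-0.0263  0.0354 -0.999 ]
```

View pics/s17.png

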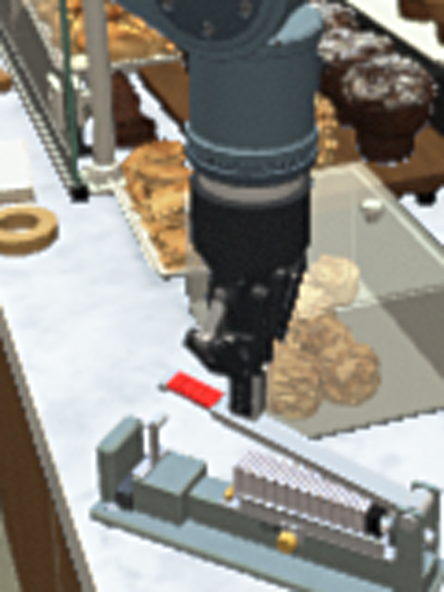

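>>> drive_tool(
  deltas=[
    [[0, 0, -0.004], 0],
    [[0, 0, -0.004], 0],
    [[0, 0, -0.003], 0],
    [[0, 0, 0], 0],
  ],
)

```text
time_s: 17.5
eef_pos: [0.4704, -0.282, 0.0945]
eef_rot: [-0.018, 0.396, 0.918, 0.011]
wrist_force: [-0.8, 0.0, -0.2]
opening: 0.0
```

```bash
python3 - <<'E'
from look import *
o=st(); s=snap('side','side18'); crop(s,250,220,370,340,5,'s18')
E
```

```text
t 17.5 p [ 0.4704 -0.282   0.0945] U 0.528 N 0.1485 F [-0.8  0.  -0.2] Fu -0.6 Fn -0.6 op 0.0 xang -46.64 tilt [-0.0252  0.0344 -0.9991]
```

View pics/s18.png

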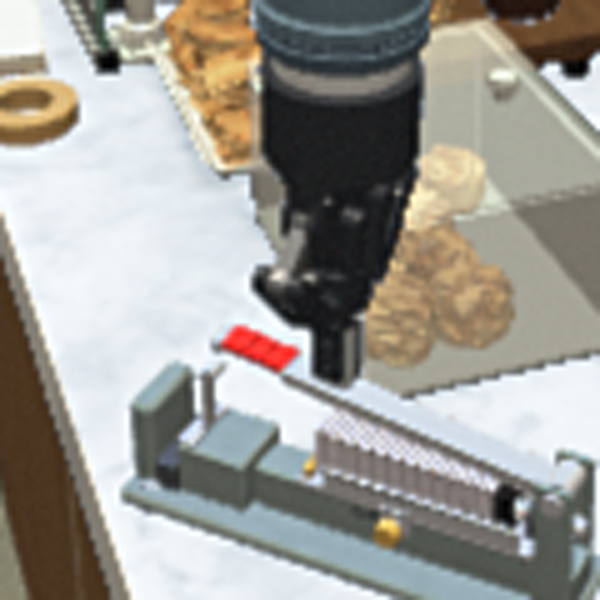

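```bash
python3 - <<'E'
from look import *
s=load('side18'); f=s['frame'].astype(int); m=((f[:,:,0]>150)&(f[:,:,1]<80)&(f[:,:,2]<80)).astype(np.uint8); m[:,:280]=0
ys,xs=np.nonzero(m); print(xs.mean(),ys.mean(),xs.min(),xs.max())
e,d=ray(s,xs.mean(),ys.mean())
k=(.1534-n@e[:2])/(n@d[:2]); P=e+k*d; print(P,u@P[:2]); dx=.646-u@P[:2]; print('theta~',np.arctan2(P[2]-.074-.005,dx))
E
```

```text
301.271186440678 289.3050847457627 295 308
[ 0.44083371 -0.24351678  0.09549513] 0.4797177423890034
theta~ 0.09887610700190082
```

>>> drive_tool(
  deltas=[
    [[0, 0, 0.015], 0],
    [[0, 0, 0.015], 0],
    [[-0.006, 0.006, 0.005], 0],
    [[-0.008, 0.009, 0], 0],
    [[-0.008, 0.009, 0], 0],
    [[-0.006, 0.006, 0], 0],
    [[0, 0, 0], 0],
  ],
)

```text
time_s: 18.25
eef_pos: [0.4395, -0.2487, 0.133]
eef_rot: [-0.018, 0.396, 0.918, 0.011]
wrist_force: [-0.0, 0.3, -0.1]
opening: 0.001
```

```bash
python3 - <<'E'
from look import *
o=st(); s=snap('side','side19'); crop(s,250,220,370,340,5,'s19')
E
```

```text
t 18.25 p [ 0.4395 -0.2487  0.133 ] U 0.4826 N 0.1489 F [-0.   0.3 -0.1] Fu -0.2 Fn 0.2 op 0.001 xang -46.62 tilt [-0.0251  0.0343 -0.9991]
```

View pics/s19.png

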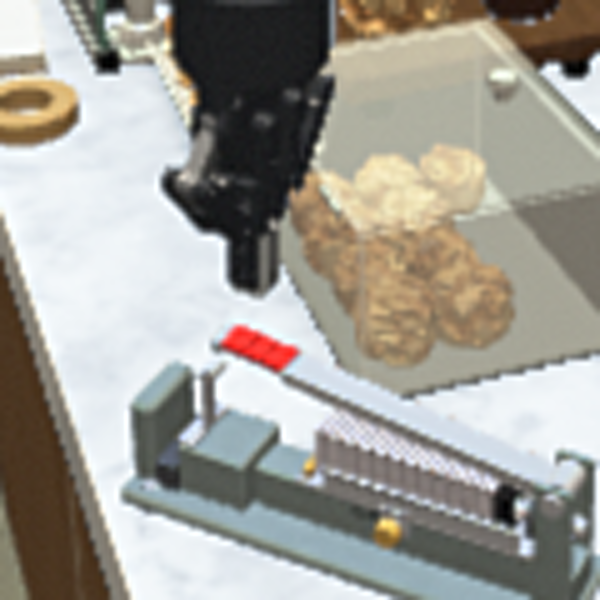

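>>> drive_tool(
  deltas=[
    [[0, 0, -0.01], 0],
    [[0, 0, -0.008], 0],
    [[0, 0, -0.004], 0],
    [[0, 0, 0], 0],
  ],
)

```text
time_s: 18.7
eef_pos: [0.4398, -0.2493, 0.1081]
eef_rot: [-0.019, 0.396, 0.918, 0.011]
wrist_force: [-0.2, 0.6, 0.2]
opening: 0.0
```

>>> drive_tool(
  deltas=[
    [[0, 0, -0.003], 0],
    [[0, 0, -0.003], 0],
    [[0, 0, 0], 0],
  ],
)

```text
time_s: 19.0
eef_pos: [0.4399, -0.2495, 0.101]
eef_rot: [-0.019, 0.396, 0.918, 0.011]
wrist_force: [-1.1, 0.5, 0.8]
opening: 0.002
```

>>> drive_tool(
  deltas=[
    [[0, 0, -0.003], 0],
    [[0, 0, -0.003], 0],
    [[0, 0, 0], 0],
  ],
)

```text
time_s: 19.3
eef_pos: [0.4401, -0.2498, 0.0949]
eef_rot: [-0.019, 0.396, 0.918, 0.011]
wrist_force: [-0.3, -0.0, -0.7]
opening: 0.003
```

>>> drive_tool(
  deltas=[
    [[0, 0, -0.002], 0],
    [[0, 0, -0.002], 0],
    [[0, 0, 0], 0],
  ],
)

```text
time_s: 19.6
eef_pos: [0.4402, -0.2498, 0.0907]
eef_rot: [-0.018, 0.396, 0.918, 0.011]
wrist_force: [-0.1, -0.0, 0.1]
opening: 0.0
```

```bash
python3 - <<'E'
from look import *
o=st()
E
```

```text
t 19.6 p [ 0.4402 -0.2498  0.0907] U 0.4839 N 0.1486 F [-0.1 -0.   0.1] Fu -0.1 Fn -0.1 op 0.0 xang -46.65 tilt [-0.0252  0.0345 -0.9991]
```

>>> drive_tool(
  deltas=[
    [[0, 0, -0.002], 0],
    [[0, 0, 0], 0],
  ],
)

```text
time_s: 19.8
eef_pos: [0.4403, -0.2499, 0.0886]
eef_rot: [-0.018, 0.396, 0.918, 0.011]
wrist_force: [-0.0, 0.1, -0.3]
opening: -0.001
```

>>> drive_tool(
  deltas=[
    [[0, 0, -0.002], 0],
    [[0, 0, 0], 0],
  ],
)

```text
time_s: 20.0
eef_pos: [0.4405, -0.2501, 0.0875]
eef_rot: [-0.018, 0.396, 0.918, 0.011]
wrist_force: [0.2, -0.0, 0.4]
opening: 0.001
```

>>> drive_tool(
  deltas=[
    [[0, 0, -0.002], 0],
    [[0, 0, 0], 0],
  ],
)

```text
time_s: 20.2
eef_pos: [0.4407, -0.2502, 0.0863]
eef_rot: [-0.018, 0.396, 0.918, 0.011]
wrist_force: [0.8, 0.5, -0.4]
opening: -0.001
```

```bash
python3 - <<'E'
from look import *
o=st(); s=snap('side','side20'); crop(s,250,220,370,340,5,'s20')
E
```

```text
t 20.2 p [ 0.4407 -0.2502  0.0863] U 0.4845 N 0.1487 F [ 0.8  0.5 -0.4] Fu 0.2 Fn 0.9 op -0.001 xang -46.64 tilt [-0.0247  0.0339 -0.9991]
```

View pics/s20.png

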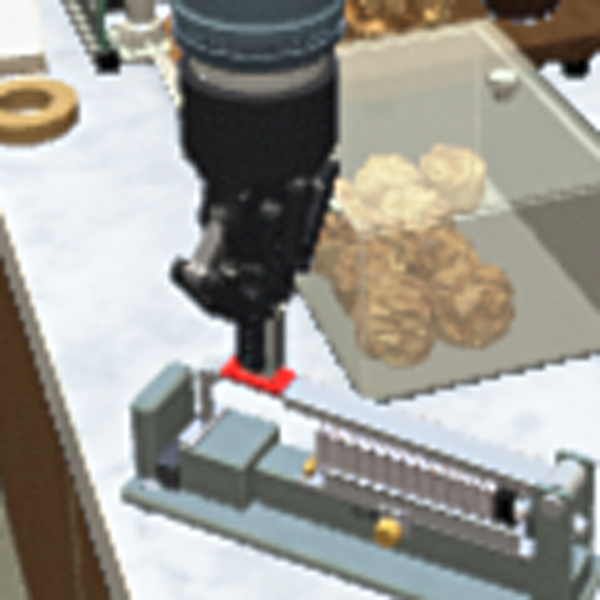

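>>> drive_tool(
  deltas=[
    [[0, 0, -0.002], 0],
    [[0, 0, -0.002], 0],
  ],
)

```text
time_s: 20.45
eef_pos: [0.4408, -0.2502, 0.083]
eef_rot: [-0.018, 0.396, 0.918, 0.011]
wrist_force: [-2.4, 0.6, 4.8]
opening: 0.005
```

>>> drive_tool(
  deltas=[
    [[0, 0, -0.002], 0],
    [[0, 0, -0.002], 0],
  ],
)

```text
time_s: 20.65
eef_pos: [0.4407, -0.25, 0.0788]
eef_rot: [-0.018, 0.396, 0.918, 0.011]
wrist_force: [-1.0, 0.1, -0.0]
opening: 0.003
```

>>> drive_tool(
  deltas=[
    [[0, 0, -0.002], 0],
    [[0, 0, -0.002], 0],
  ],
)

```text
time_s: 20.85
eef_pos: [0.4409, -0.2501, 0.077]
eef_rot: [-0.019, 0.396, 0.918, 0.011]
wrist_force: [-9.3, 8.6, 30.2]
opening: 0.004
```

>>> drive_tool(
  deltas=[
    [[0, 0, 0.002], 0],
    [[0, 0, 0.01], 0],
    [[0, 0, 0.02], 0],
    [[0, 0, 0.03], 0],
    [[0, 0, 0.03], 0],
    [[0, 0, 0.03], 0],
    [[0, 0, 0], 0],
  ],
)

```text
time_s: 21.55
eef_pos: [0.4402, -0.2495, 0.204]
eef_rot: [-0.019, 0.396, 0.918, 0.011]
wrist_force: [0.5, -0.0, 0.9]
opening: -0.004
```

```bash
python3 - <<'E'
from look import *
o=st(); s=snap('side','side21'); crop(s,250,220,370,340,5,'s21')
f=s['frame'].astype(int); m=((f[:,:,0]>150)&(f[:,:,1]<80)&(f[:,:,2]<80)).astype(np.uint8); m[:,:280]=0
ys,xs=np.nonzero(m); print(xs.mean(),ys.mean(),xs.min(),xs.max())
e,d=ray(s,xs.mean(),ys.mean())
k=(.1534-n@e[:2])/(n@d[:2]); P=e+k*d; print(P,u@P[:2])
E
```

```text
t 21.55 p [ 0.4402 -0.2495  0.204 ] U 0.4836 N 0.1488 F [ 0.5 -0.   0.9] Fu 0.4 Fn 0.3 op -0.004 xang -46.62 tilt [-0.0264  0.0354 -0.999 ]
300.9074074074074 297.01851851851853 295 307
[ 0.43935142 -0.24194662  0.07159923] 0.4775583331042525
```

View pics/s21.png

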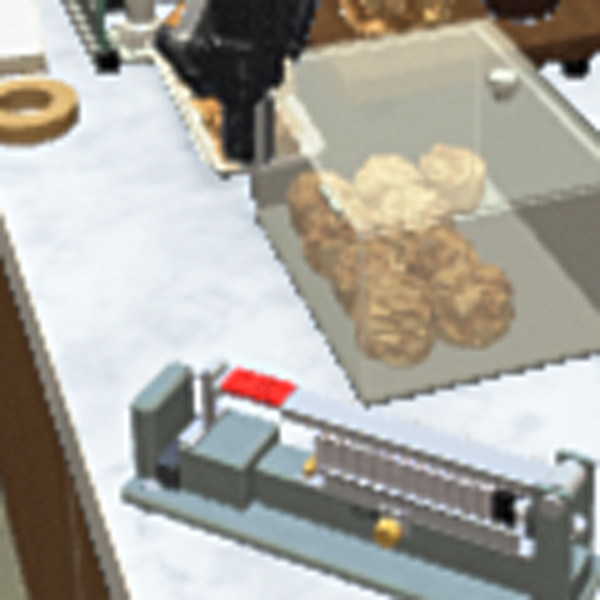

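```bash
python3 - <<'E'
from look import *
s=load('side21'); C=lambda a,b:(250+a/5-.4,220+b/5-.4)
crop(s,285,285,370,335,9,'s21b')
for p,q in(((285,410),(540,493)),((300,385),(550,465)),((320,440),(490,490))):
  for fn in('side21',):
    (a,b),r,k=edge(s,C(*p),C(*q),w=1.5,trim=.12)
    A,B=onz(s,*a,.075),onz(s,*b,.075);D=B-A;print(np.degrees(np.arctan2(D[1],D[0])).round(2),r.round(2),k.round(2),'N',(n@A[:2]).round(4),(n@B[:2]).round(4),'U',(u@A[:2]).round(4),(u@B[:2]).round(4))
E
```

```text
-46.88 0.1 1.0 N 0.1407 0.1402 U 0.5017 0.6376
-46.6 0.2 0.73 N 0.1587 0.1588 U 0.4994 0.6346
-47.55 0.14 0.96 N 0.1284 0.127 U 0.5282 0.6172
```

View pics/s21b.png

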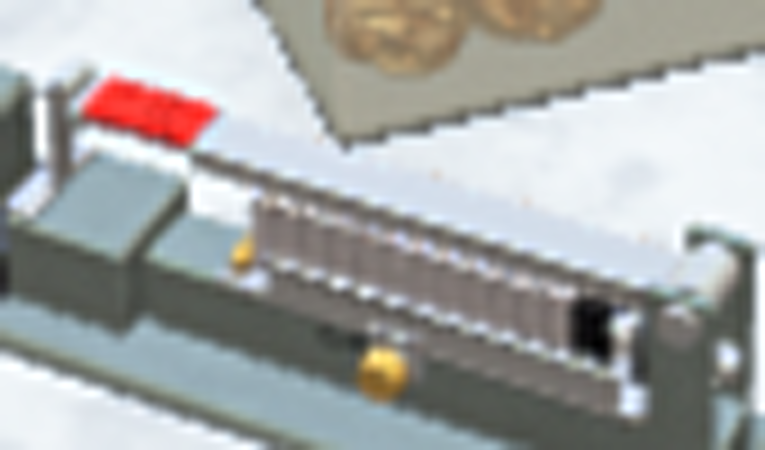

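```bash
python3 - <<'E'
from bench import hand_in
print(hand_in())
E
```

```text
the job is handed in; nothing more can be done
None
```

The strip is loaded in the clipper, the keeper rail is down and appears caught, and the job is handed in at about 21.6 s of the 66 s allowed.

- **Loading:** I gripped the strip by its upper part and met the follower with tool force near 3 N. I pushed it back about 14–15 mm with force rising to about 5–6 N, and did not run into the hard stop. The strip then lowered in behind the gate and I let go.
- **Rail:** I swung it down with closed fingertips from behind, lifted off at about 0.1 rad or a little more, and then pressed the red pad from above.

**Last checks:**
- **Strip:** after release its top edge ran parallel to the channel at the expected height, to about 2 mm, so it lies flat.
- **Rail:** after I lifted away, both its edges were parallel to the clipper, so the angle is near 0. The fingers hang clear at about 0.20 m.

**Doubts:**
- **Pad press:** the samples read 4.8 N, then about 0 N, then 30 N at the closed stop. I take that as the click and then the stop, but I saw no 10 N peak. The 30 N was firmer than "gently".
- **Tool tilt:** it drifted to about 2.5–3.5° during the later moves, with no visible effect.
- **Cameras:** the two views disagreed by about 4 mm sideways. I corrected for that using the tool's known position.

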